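# Unload the dry chamber through its screw-locked port

## Robot

A 7-joint arm with a two-finger parallel gripper is mounted at the origin on a cart in front of the work surface, level with it; the furniture and walls round the work are solid. World frame = base frame: x ahead of the robot, y to its left, z up, the work surface at z = 0. Lengths are in mm, angles in rad, forces in N, time in s.
With the tool pointing down it reaches from about 400 to 875 mm from the base axis. Payload 4.4 kg.
Tool frame: the origin (TCP) lies midway between the tips of the shut fingers; the grasp point (between the pads) lies 19 mm behind it; z points along the fingers, y is the line along which they close (so a half turn about z gives the same grasp; the last joint's range is limited). The gripper opens to 85 mm and grips with 20 to 120 N. Pads are 22 mm wide; open, the fingers measure 114 mm over their backs; the gripper's body (76 mm by 85 mm) begins 54 mm behind the grasp point. The pads swing forward as they close: fully open they stand 13 mm farther back than shut.
Start: joints at [-1.218, 0.628, 0.038, 1.517, -0.027, 0.996, -0.02], TCP at [264.31, 593.85, 231.313] pointing down, gripper open.
Joint ranges: [-3.06, 3.06], [-0.37, 2.12], [-1.25, 1.32], [0.18, 2.47], [-1.1, 4.24], [0.23, 1.98], [-2.94, 2.94]. Speed limits (rad/s): [2.57, 2.57, 3.14, 3.14, 3.14, 3.14, 3.14].

## Interface

Orientations are given as [roll, pitch, yaw] about the fixed x, y, z axes, in that order (R = Rz(yaw) Ry(pitch) Rx(roll)).
In Python, from cell import monitor, cams, ctrl gives the robot as it stands.
- The arm moves only by the tool drive_tool, never from a script. Its argument "motion" is a list of rows, each an object with "fingers": the opening, from 0 (shut) to 1 (fully open); "linear": the shift along the tool's x, y, z in m, a list of three; "twist": the turn about the tool's z in rad. In form: [{"fingers": fingers, "linear": [x, y, z], "twist": twist}, ...]. A call has 1 to 5 rows; each row shifts and turns the commanded pose from where the row before left it, along the tool's axes as they then stand; what a row does not reach is not made up. A row lasts 1/12 s, in which the tool goes at most 41.7 mm and 7.16 degrees, less where a joint would pass 70% of its speed; a pose out of reach is approached as far as the arm can. A call with a gripper value outside its range is refused whole. The fingers move at their own pace and stop on an object; the grip force is fixed at half the most. Time passes only in rows, so rows that do not move let the fingers close. It gives the time, the measured TCP pose, the force, the opening and the grip force at its end, in the units of the state.
- monitor.read_state(): the state, without advancing time (a new reading comes with each control period).
- cams.get_image(name): name is "side" or "top" or "wrist"; returns a dict with "color" (384x512x3 uint8, blue, green, red), "K" (3x3 intrinsics, pixels), "R" (3x3) and "t" (3): a world point X has camera coordinates R X + t. Camera axes: x right, y down, z forward; pixel columns grow to the right and rows downward; lengths in mm; the calibration is good to about 2 mm. A picture is of the moment at which its call begins. There is no depth.
- ctrl.finish_job(): hands the job in; it is judged then, once.
The state is a dict: "clock": time; "qpos": joint angles; "qd": joint speeds; "tau": joint torques, N m; "eef_pos": TCP position; "tool_rot": TCP orientation; "force": force on the tool from outside, world axes, zero at the start; "torque": the same for the moment, N m; "width": finger opening in mm; "gripper_force": force on a finger pad.
Only numpy, scipy, OpenCV 4.12 (cv2) and the standard library are available. Lean on these libraries where they do the work, as an engineer would, in place of code of your own. Each camera call takes 0.05 s, during which the arm holds its last target. There are 200 camera calls.

## Task

Take the dropper bottles out of the dry chamber: screw the lid's knob fully back (its thread may be right- or left-handed, so try both ways gently and feel which one gives), lift the lid off and lay it flat in the middle of the grey mat. Then reach through the round port, lift each bottle off the pedestal and stand it upright in the kidney dish, without tipping any over. When all are out, set the lid back on the port and screw its knob fully tight again; leave the timer, the swab cup and the marker where they are.

Things in the scene. Friction and masses are not known exactly. Their poses are not given: they have to be found in the camera images.
- chamber: fixed dry chamber with clear walls, 216x204x125 mm; origin: centre of its underside on the desk, z up. Below the round port in its deck is one round pedestal, 96 mm wide, its top 34 mm above the desk, on which the bottles stand 24 mm from the centre, 120 degrees apart
- port (a point): centre of the port (146 mm wide, deck 8 mm thick), level with the deck's top, axes as the chamber's. On the deck: two rails 7 mm high along x at y = +-85 to 91 mm, between which the lid's plate lies with 3 mm play a side; and at x = +-86 to 95, y = -20 to 20 mm two steel keepers (bridges 18 mm high) under which the lid's bolts reach when locked
- lid_a: blue lid, 164x164 mm plate, 53 mm high with its black T-bar knob, 0.5 kg. One of lid_a and lid_b is present (other: None); they look alike, one has a right-hand, the other a reverse thread. Origin: centre of its underside, z up. Under the plate (6 to 11 mm up) a round plug, 138 mm wide, 6 mm deep, on which it rests on the mat. Bolts come out along +x and -x, 11 to 18 mm up
- lid_b: as lid_a. When seated on the chamber, as at the start, the lid's origin lies 6 mm below the point port, plug in the port (4 mm play all round), plate on the deck, its x axis along the chamber's (half a turn makes no difference)
- lid_mat: fixed flat grey mat for the lid, 200x200x4 mm; origin: centre of its underside
- dish: loose stainless kidney dish, 128x255 mm, rim 35 mm high; origin: centre of its underside, long axis y, the hollow of the kidney at +x. Its flat floor, 2 mm up, spans x = -38 to 38 mm; three bottles stand well at x = 0, y = -58, 0 and +58 mm
- timer: loose white timer lying on the desk, 64x64x18 mm; origin: centre of underside. Leave alone
- swab_cup: loose white cup full of packed swabs, 64x66x96 mm; origin: centre of underside. Leave alone
- marker: loose white marker pen with black cap, 17x135x16 mm; origin: centre of underside. Leave alone
- knob_a_grip (a point): grip point of lid_a's knob: middle of its black T-bar (66 mm long along the point's x axis, 15 wide along y, 22 high), 42 mm above the lid's origin, on the lid's z axis; it turns with the knob. The bar's underside is 20 mm above the lid's plate
- knob_a (a joint): knob of lid_a: 0 = screwed tight (stop), 2.6 rad = screwed fully back (stop), growing as it is loosened, whichever way its thread runs. Friction 0.12 N m. It draws both bolts in by 7.2 mm per rad; they leave the keepers at 1.5 rad. At 0 the bar lies along the lid's x axis and turns one way only
- knob_b_grip (a point): grip point of lid_b's knob: middle of its black T-bar (66 mm long along the point's x axis, 15 wide along y, 22 high), 42 mm above the lid's origin, on the lid's z axis; it turns with the knob. The bar's underside is 20 mm above the lid's plate
- knob_b (a joint): knob of lid_b: 0 = screwed tight (stop), 2.6 rad = screwed fully back (stop), growing as it is loosened, whichever way its thread runs. Friction 0.12 N m. It draws both bolts in by 7.2 mm per rad; they leave the keepers at 1.5 rad. At 0 the bar lies along the lid's x axis and turns one way only
- bottle_a: dark-blue dropper bottle with a black cap, round, 38 mm wide, 82 mm high, upright; its cap, 22 mm wide, is the top 21 mm, to be gripped there. Origin: centre of its underside, z up. One to three of the three bottles are present (absent: None)
- bottle_b: white dropper bottle with a blue cap, round, 34 mm wide, 70 mm high, upright; its cap, 20 mm wide, is the top 18 mm, to be gripped there. Origin: centre of its underside, z up. One to three of the three bottles are present (absent: None)
- bottle_c: white dropper bottle with a red cap, round, 32 mm wide, 64 mm high, upright; its cap, 19 mm wide, is the top 16 mm, to be gripped there. Origin: centre of its underside, z up. One to three of the three bottles are present (absent: None)

How it is judged:
By the outcome, as a careful person would: the job done as asked, in the order asked, and still so for the second after the job is handed in, with the robot touching nothing.
Of lid_a, lid_b only 1 to 1 are there at a start; the rules pass over those that are not, and their reading is None.
Of bottle_a, bottle_b, bottle_c only 1 to 3 are there at a start; the rules pass over those that are not, and their reading is None.
At some moment in a run one of lid_a, lid_b may be knocked a few centimetres aside while the robot is not near it.
It also fails if it takes over 210 s, if anything falls off the work surface, if the arm or the gripper's body presses on something with over 40 N, if the wrist force passes 120 N, or if a joint passes its speed limit or range.

## Working session

There is one attempt and no reset: what is moved stays moved. The work goes in short steps, Python scripts to look and compute and a tool call to move; the robot and the scene stay as the last step left them, time stands still between calls to the robot, and variables do not carry over. Pictures are saved under pics/ and viewed, at most 14 in all, crops included, and the job is handed in when it is done.

Besides the shell and the picture viewer there is one more tool, called after "Emit:" as name(argument=value, ...) on one line, values as JSON. drive_tool: Moves the arm, as the interface text tells. Its arguments: {"type":"object","properties":{"motion":{"type":"array"}},"required":["motion"]}

```bash
ls; mkdir -p pics; python3 - <<'E'
from cell import monitor,cams
import cv2
for n in ["side","top","wrist"]:
    d=cams.get_image(n); cv2.imwrite(f"pics/{n}0.png",d["color"])
    import numpy as np
    print(n,d["K"].round(1).tolist(),(-d["R"].T@d["t"]).round().tolist(),d["R"].round(3).tolist())
print(monitor.read_state())
E
```

```text
pics
side [[370.7, 0.0, 255.4], [0.0, 370.7, 194.7], [0.0, 0.0, 1.0]] [595.0, 811.0, 683.0] [[-0.998, 0.058, 0.004], [0.03, 0.567, -0.823], [-0.05, -0.821, -0.568]]
top [[452.6, 0.0, 252.0], [0.0, 452.6, 187.4], [0.0, 0.0, 1.0]] [364.0, -1.0, 1639.0] [[-0.023, -1.0, 0.001], [-0.992, 0.022, -0.126], [0.126, -0.004, -0.992]]
wrist [[310.0, 0.0, 257.9], [0.0, 310.0, 195.8], [0.0, 0.0, 1.0]] [188.0, 628.0, 372.0] [[0.407, 0.914, -0.003], [0.865, -0.384, 0.323], [0.294, -0.134, -0.946]]
{'clock': 0.15, 'qpos': array([-1.21781266,  0.62911977,  0.03845727,  1.51812296, -0.02704298,
        0.99629901, -0.02001534]), 'qd': array([ 0.00026822, -0.00213917,  0.00161273, -0.00357143,  0.00052207,
        0.00095889, -0.00164375]), 'tau': array([ 3.60035112e-03, -5.63795221e+01,  1.22789450e+00, -1.93648624e+01,
        1.10386487e-02,  7.44923920e-03,  5.29228117e-06]), 'eef_pos': array([264.09589857, 593.42128141, 230.61440083]), 'tool_rot': array([-3.14016090e+00, -2.52474476e-05,  2.72276341e+00]), 'force': array([-0.15236727,  0.24384006,  0.02181933]), 'torque': array([-0.00678455,  0.02301833, -0.05160509]), 'gripper_force': 0.0, 'width': 85.4667118511665}
```

View pics/top0.png

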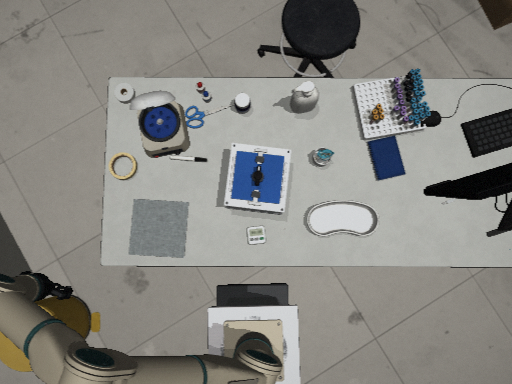

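View pics/side0.png

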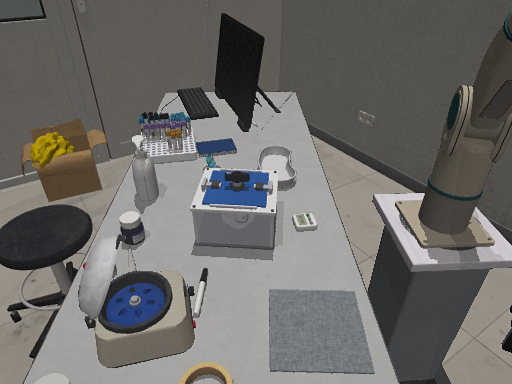

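The top view shows the chamber near (258,178) with the blue lid, the mat at (159,228), the dish at (342,219), the timer at (256,235), the swab cup at (322,156) and the marker at (187,158). The side view agrees. Next I measure the positions.

```bash
cat > h.py <<'E'
import cv2, numpy as np
from cell import monitor,cams,ctrl
from scipy.spatial.transform import Rotation as Ro
def ray(d,px,z):
    px=np.atleast_2d(np.asarray(px,float)); K,R,t=d["K"],d["R"],np.asarray(d["t"]).ravel()
    v=np.c_[px,np.ones(len(px))]@np.linalg.inv(K).T@R; c=-R.T@t
    return c+v*((z-c[2])/v[:,2])[:,None]
def proj(d,X):
    p=(np.atleast_2d(X)@d["R"].T+np.ravel(d["t"]))@d["K"].T; return p[:,:2]/p[:,2:]
def blob(m,near=None,amin=30):
    cs=[c for c in cv2.findContours(m.astype(np.uint8)*255,cv2.RETR_EXTERNAL,cv2.CHAIN_APPROX_NONE)[0] if cv2.contourArea(c)>amin]
    if near is not None: cs.sort(key=lambda c:np.hypot(*(np.array(cv2.minAreaRect(c)[0])-near)))
    else: cs.sort(key=cv2.contourArea,reverse=True)
    return cs
def rect(d,c,z):  # centre, size, angle of contour cast on plane z
    P=ray(d,c.reshape(-1,2),z)[:,:2].astype(np.float32); r=cv2.minAreaRect(P)
    return np.round(r[0],1),np.round(r[1],1),round(r[2],1)
def hsv(d): return cv2.cvtColor(d["color"],cv2.COLOR_BGR2HSV).astype(int)
def st():
    s=monitor.read_state(); print(round(s["clock"],2),s["eef_pos"].round(1),s["tool_rot"].round(3),"F",s["force"].round(1),"T",s["torque"].round(2),"w",round(s["width"],1),round(s["gripper_force"],1)); return s
def to(x,y,z,yaw=None):  # shift in tool axes (m) and twist from measured pose
    s=monitor.read_state(); R=Ro.from_euler("xyz",s["tool_rot"])
    print("tool shift m",(R.inv().apply(np.array([x,y,z])-s["eef_pos"])/1e3).round(4),end=" ")
    if yaw is not None: print("twist",round(-((yaw-s["tool_rot"][2]+np.pi/2)%np.pi-np.pi/2),3),end="")
    print()
E
python3 - <<'E'
from h import *
d=cams.get_image("top"); h=hsv(d)
blue=(abs(h[...,0]-110)<14)&(h[...,1]>120)&(h[...,2]>60)
blue=cv2.morphologyEx(blue.astype(np.uint8),cv2.MORPH_CLOSE,np.ones((9,9)))
c=blob(blue,(258,178))[0]; print("lid",rect(d,c,130))
white=(h[...,1]<45)&(h[...,2]>195)
roi=np.zeros_like(white)
for n,near in(("timer",(256,235)),("dish",(342,219)),):
    pass
g=d["color"]
# mat corners
m=(cv2.GaussianBlur(h[...,2].astype(np.uint8),(5,5),0)<165)&(h[...,1]<60); m[:, :115]=0;m[:,205:]=0;m[:190]=0;m[262:]=0
c=blob(m)[0]; print("mat",rect(d,c,4),cv2.boundingRect(c))
print("V rows mat",h[228,120:200:4,2],"dish",h[219,295:390:3,2],h[195:245:2,342,2], "chamber",h[178,215:300:3,2])
cv2.imwrite("pics/crop1.png",cv2.resize(g[130:270,110:400],None,fx=2.75,fy=2.75,interpolation=cv2.INTER_CUBIC))
E
```

```text
lid (array([591.8, -25.9]), array([160.2, 162.2]), 82.2)
mat (array([433.1, 332.9]), array([211.1, 209. ]), 85.2) (127, 198, 63, 61)
V rows mat [172 173 175 127 129 131 125 133 123 126 129 126 128 124 129 126 127 176
 173 174] dish [180 179 178 117 166 212 216 215 215 216 214 216 214 215 215 217 215 213
 216 216 216 215 214 213 215 216 117  80 184 182 180 179] [180 179 180 152 134 213 216 214 214 215 217 215 213 216 215 217 213 125
 193 159 178 180 179 182 183] chamber [177 177 118 117 181 202 155 145 143 147 142 145 110  32  28  17  83 144
 146 145 146 147 152 193 208 156 178 181 181]
```

View pics/crop1.png

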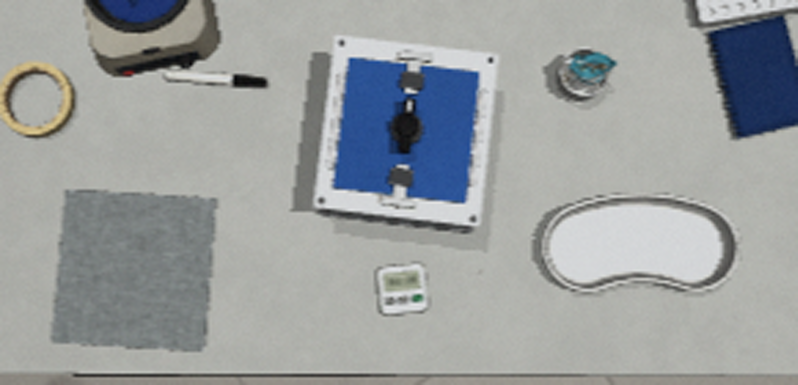

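The crop shows the chamber upright with the keepers at the top and bottom, so its x axis runs ahead with about −8° yaw. The dish hollow faces the robot.

```bash
python3 - <<'E'
from h import *
st(); to(592,-26,330,-0.136)
E
```

```text
0.2 [264.1 593.5 230.7] [-3.14  -0.     2.723] F [-0.4  0.  -0. ] T [-0.03  0.03 -0.02] w 85.3 0.0
tool shift m [-0.5514 -0.4328 -0.0988] twist -0.283
```

Emit:
drive_tool(motion=[{"fingers": 1,"linear": [-0.0306,-0.024,-0.0055],"twist": 0},{"fingers": 1,"linear": [-0.0306,-0.024,-0.0055],"twist": 0},{"fingers": 1,"linear": [-0.0306,-0.024,-0.0055],"twist": 0},{"fingers": 1,"linear": [-0.0306,-0.024,-0.0055],"twist": 0},{"fingers": 1,"linear": [-0.0306,-0.024,-0.0055],"twist": 0}])

```text
clock: 0.62
eef_pos: [355.8, 420.2, 258.9]
tool_rot: [-3.141, 0.0, 2.723]
force: [0.7, 0.3, -0.5]
width: 85.6
gripper_force: 0.0
```

Emit:
drive_tool(motion=[{"fingers": 1,"linear": [-0.0306,-0.024,-0.0055],"twist": 0},{"fingers": 1,"linear": [-0.0306,-0.024,-0.0055],"twist": 0},{"fingers": 1,"linear": [-0.0306,-0.024,-0.0055],"twist": 0},{"fingers": 1,"linear": [-0.0306,-0.024,-0.0055],"twist": 0},{"fingers": 1,"linear": [-0.0306,-0.024,-0.0055],"twist": 0}])

```text
clock: 1.03
eef_pos: [446.7, 248.3, 286.6]
tool_rot: [3.141, -0.0, 2.723]
force: [0.7, -0.1, 0.4]
width: 85.5
gripper_force: 0.0
```

Emit:
drive_tool(motion=[{"fingers": 1,"linear": [-0.0306,-0.024,-0.0055],"twist": 0},{"fingers": 1,"linear": [-0.0306,-0.024,-0.0055],"twist": 0},{"fingers": 1,"linear": [-0.0306,-0.024,-0.0055],"twist": 0},{"fingers": 1,"linear": [-0.0306,-0.024,-0.0055],"twist": 0},{"fingers": 1,"linear": [-0.0306,-0.024,-0.0055],"twist": 0}])

```text
clock: 1.45
eef_pos: [537.7, 76.5, 314.1]
tool_rot: [3.141, -0.0, 2.723]
force: [-0.1, 1.1, -0.3]
width: 85.2
gripper_force: 0.0
```

Emit:
drive_tool(motion=[{"fingers": 1,"linear": [-0.0306,-0.024,-0.0055],"twist": 0},{"fingers": 1,"linear": [-0.0306,-0.024,-0.0055],"twist": 0},{"fingers": 1,"linear": [-0.0306,-0.024,-0.0055],"twist": 0},{"fingers": 1,"linear": [0,0,0],"twist": -0.12},{"fingers": 1,"linear": [0,0,0],"twist": -0.12}])

```text
clock: 1.87
eef_pos: [592.5, -28.5, 330.1]
tool_rot: [-3.14, 0.001, 2.963]
force: [-0.0, 0.9, -0.6]
width: 85.1
gripper_force: 0.0
```

```bash
python3 - <<'E'
from h import *
s=st(); print(s["qpos"].round(2)); d=cams.get_image("wrist"); cv2.imwrite("pics/w1.png",d["color"]); st()
E
```

```text
1.87 [592.5 -28.5 330.1] [-3.140e+00  1.000e-03  2.963e+00] F [-0.   0.9 -0.6] T [0.09 0.06 0.  ] w 85.1 0.0
[-0.06  0.45  0.1   1.55 -0.05  1.14  1.44]
1.92 [592.  -26.5 330. ] [-3.141 -0.     2.971] F [0.3 0.2 0.1] T [ 0.   -0.01 -0.04] w 85.1 0.0
```

View pics/w1.png

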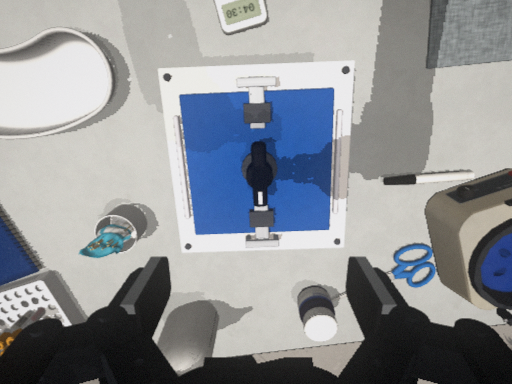

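The wrist view shows the lid centred near (258,163), with the black T-bar along the image's vertical axis between the keepers at (258,90) and (262,240). Now I refine.

```bash
cat >> h.py <<'E'
def lid(d,near,z):
    h=hsv(d); m=(abs(h[...,0]-112)<14)&(h[...,1]>150)&(h[...,2]>50)
    m=cv2.morphologyEx(m.astype(np.uint8),cv2.MORPH_OPEN,np.ones((3,3)))
    P=np.vstack(blob(m,None,400)) if near is None else blob(m,near,2000)[0]
    return rect(d,P,z)
E
python3 - <<'E'
from h import *
d=cams.get_image("wrist")
print(lid(d,(258,163),130))
h=hsv(d); m=(h[...,2]<45); m[:130]=0;m[210:]=0;m[:,:200]=0;m[:,320:]=0
for c in blob(m,None,50)[:3]: print(rect(d,c,172),cv2.boundingRect(c))
# chamber white corner holes
m=(h[...,2]<70)
for n in ((167,77),(346,70),(188,247),(337,242)):
    c=blob(m,n,5)[0]; u=cv2.minAreaRect(c)[0]; print("hole",np.round(u),ray(d,u,125).round(1))
to(592,-26,220,3.006)
E
```

```text
(array([591.3, -26.8]), array([160.8, 161. ]), 82.2)
(array([587.2, -25.2]), array([60. , 23.5]), 6.0) (245, 143, 26, 59)
hole [258. 174.] [[600.8 -27.4 125. ]]
hole [398. 180.] [[635.4 130.9 125. ]]
hole [256. 320.] [[802.8 -65.9 125. ]]
hole [313. 308.] [[796.3  14.2 125. ]]
tool shift m [-0.0004 -0.0006  0.11  ] twist -0.044
```

Emit:
drive_tool(motion=[{"fingers": 1,"linear": [0,0,0.037],"twist": -0.035},{"fingers": 0.6,"linear": [0,0,0.037],"twist": 0},{"fingers": 0.6,"linear": [0,0,0.037],"twist": 0},{"fingers": 0.6,"linear": [0,0,0.037],"twist": 0},{"fingers": 0.6,"linear": [0,0,0.0385],"twist": 0}])

```text
clock: 2.38
eef_pos: [591.8, -24.1, 142.7]
tool_rot: [3.141, 0.001, 2.995]
force: [0.3, -0.5, -0.5]
width: 51.4
gripper_force: 0.0
```

Emit:
drive_tool(motion=[{"fingers": 0,"linear": [0,0,0],"twist": 0},{"fingers": 0,"linear": [0,0,0],"twist": 0},{"fingers": 0,"linear": [0,0,0],"twist": 0},{"fingers": 0,"linear": [0,0,0],"twist": 0},{"fingers": 0,"linear": [0,0,0],"twist": 0}])

```text
clock: 2.8
eef_pos: [592.9, -24.6, 145.7]
tool_rot: [3.141, 0.003, 2.997]
force: [-0.7, 0.3, -3.8]
width: 20.2
gripper_force: 59.0
```

```bash
python3 - <<'E'
from h import *
st()
E
```

```text
2.8 [592.9 -24.6 145.7] [3.141e+00 3.000e-03 2.997e+00] F [-0.7  0.3 -3.8] T [0.03 0.04 0.06] w 20.2 59.0
```

Emit:
drive_tool(motion=[{"fingers": 0,"linear": [0,0,0],"twist": 0.05},{"fingers": 0,"linear": [0,0,0],"twist": 0.05},{"fingers": 0,"linear": [0,0,0],"twist": 0}])

```text
clock: 3.05
eef_pos: [592.2, -25.2, 145.1]
tool_rot: [-3.142, 0.002, 2.896]
force: [-0.9, -1.4, -5.4]
width: 20.9
gripper_force: 59.1
```

```bash
python3 - <<'E'
from h import *
st()
E
```

```text
3.05 [592.2 -25.2 145.1] [-3.142e+00  2.000e-03  2.896e+00] F [-0.9 -1.4 -5.4] T [-0.11  0.   -0.05] w 20.9 59.1
```

Emit:
drive_tool(motion=[{"fingers": 0,"linear": [0,0,0],"twist": -0.05},{"fingers": 0,"linear": [0,0,0],"twist": -0.05},{"fingers": 0,"linear": [0,0,0],"twist": -0.05},{"fingers": 0,"linear": [0,0,0],"twist": -0.05},{"fingers": 0,"linear": [0,0,0],"twist": 0}])

```text
clock: 3.47
eef_pos: [593.6, -27.3, 145.3]
tool_rot: [-3.14, 0.005, 3.097]
force: [0.8, -4.5, -2.8]
width: 20.5
gripper_force: 59.2
```

```bash
python3 - <<'E'
from h import *
st()
E
```

```text
3.47 [593.6 -27.3 145.3] [-3.14   0.005  3.097] F [ 0.8 -4.5 -2.8] T [-1.11 -0.43 -0.55] w 20.5 59.2
```

Tightness is felt on yaw increase and free on yaw decrease, so this looks like a reverse thread. I'll turn that way and check.

Emit:
drive_tool(motion=[{"fingers": 0,"linear": [0,0,0],"twist": 0.12},{"fingers": 0,"linear": [0,0,0],"twist": 0.12},{"fingers": 0,"linear": [0,0,0],"twist": 0.12},{"fingers": 0,"linear": [0,0,0],"twist": 0.12},{"fingers": 0,"linear": [0,0,0],"twist": 0.12}])

```text
clock: 3.88
eef_pos: [592.2, -25.9, 144.7]
tool_rot: [-3.141, 0.002, 2.492]
force: [0.4, -3.1, -3.4]
width: 20.5
gripper_force: 59.2
```

```bash
python3 - <<'E'
from h import *
st(); d=cams.get_image("side"); w=cams.get_image("wrist")["color"]; p=proj(d,[592,-26,150])[0].astype(int)
c=d["color"][p[1]-60:p[1]+60,p[0]-70:p[0]+70]; cv2.imwrite("pics/s2.png",np.hstack([cv2.resize(c,(400,343),interpolation=cv2.INTER_CUBIC),cv2.resize(w,(400,343))]))
E
```

```text
3.88 [592.2 -25.9 144.7] [-3.141e+00  2.000e-03  2.492e+00] F [ 0.4 -3.1 -3.4] T [-0.76  0.03  0.13] w 20.5 59.2
```

View pics/s2.png

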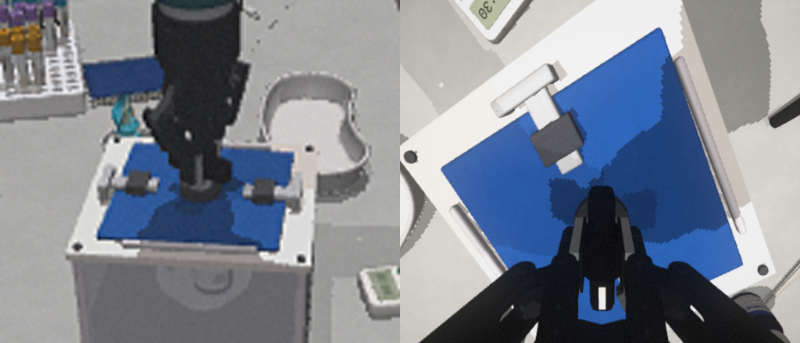

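The bar turns with the gripper and the bolts are drawing in, so I continue to the stop.

Emit:
drive_tool(motion=[{"fingers": 0,"linear": [0,0,0],"twist": 0.12},{"fingers": 0,"linear": [0,0,0],"twist": 0.12},{"fingers": 0,"linear": [0,0,0],"twist": 0.12},{"fingers": 0,"linear": [0,0,0],"twist": 0.12},{"fingers": 0,"linear": [0,0,0],"twist": 0.12}])

```text
clock: 4.4
eef_pos: [592.3, -25.1, 144.4]
tool_rot: [3.14, 0.001, 1.896]
force: [-0.1, -2.8, -3.7]
width: 20.2
gripper_force: 59.3
```

Emit:
drive_tool(motion=[{"fingers": 0,"linear": [0,0,0],"twist": 0.12},{"fingers": 0,"linear": [0,0,0],"twist": 0.12},{"fingers": 0,"linear": [0,0,0],"twist": 0.12},{"fingers": 0,"linear": [0,0,0],"twist": 0.12},{"fingers": 0,"linear": [0,0,0],"twist": 0.12}])

```text
clock: 4.82
eef_pos: [592.5, -25.2, 144.4]
tool_rot: [3.14, 0.0, 1.297]
force: [0.3, -4.0, -3.9]
width: 20.2
gripper_force: 59.3
```

Emit:
drive_tool(motion=[{"fingers": 0,"linear": [0,0,0],"twist": 0.12},{"fingers": 0,"linear": [0,0,0],"twist": 0.12},{"fingers": 0,"linear": [0,0,0],"twist": 0.12},{"fingers": 0,"linear": [0,0,0],"twist": 0.12},{"fingers": 0,"linear": [0,0,0],"twist": 0.12}])

```text
clock: 5.23
eef_pos: [592.6, -25.6, 144.3]
tool_rot: [3.139, -0.001, 0.697]
force: [0.6, -3.6, -5.4]
width: 20.4
gripper_force: 59.3
```

Emit:
drive_tool(motion=[{"fingers": 0,"linear": [0,0,0],"twist": 0.08},{"fingers": 0,"linear": [0,0,0],"twist": 0.08},{"fingers": 0,"linear": [0,0,0],"twist": 0.04},{"fingers": 0,"linear": [0,0,0],"twist": 0.04},{"fingers": 0,"linear": [0,0,0],"twist": 0.0}])

```text
clock: 5.65
eef_pos: [592.7, -25.7, 144.3]
tool_rot: [3.139, -0.001, 0.46]
force: [0.8, -5.1, -2.8]
width: 20.5
gripper_force: 59.5
```

```bash
python3 - <<'E'
from h import *
s=st();print(s["qpos"].round(2))
E
```

```text
5.65 [592.7 -25.7 144.3] [ 3.139e+00 -1.000e-03  4.600e-01] F [ 0.8 -5.1 -2.8] T [-1.02 -0.33  0.02] w 20.5 59.5
[-0.46  0.79  0.78  1.78 -0.71  0.88 -0.46]
```

Emit:
drive_tool(motion=[{"fingers": 0,"linear": [0,0,0],"twist": 0.04},{"fingers": 0,"linear": [0,0,0],"twist": 0.04},{"fingers": 0,"linear": [0,0,0],"twist": 0.0}])

```text
clock: 5.9
eef_pos: [592.6, -25.7, 144.2]
tool_rot: [3.14, -0.001, 0.38]
force: [2.2, -4.9, -3.3]
width: 20.6
gripper_force: 59.5
```

```bash
python3 - <<'E'
from h import *
st()
E
```

```text
5.9 [592.6 -25.7 144.2] [ 3.14e+00 -1.00e-03  3.80e-01] F [ 2.2 -4.9 -3.3] T [-1.   -0.24 -0.  ] w 20.6 59.5
```

Emit:
drive_tool(motion=[{"fingers": 0,"linear": [0,0,0],"twist": 0.04},{"fingers": 0,"linear": [0,0,0],"twist": 0.03},{"fingers": 0,"linear": [0,0,0],"twist": 0.0}])

```text
clock: 6.15
eef_pos: [591.6, -26.2, 144.2]
tool_rot: [3.14, 0.001, 0.312]
force: [-0.8, -6.3, -1.3]
width: 20.4
gripper_force: 59.6
```

```bash
python3 - <<'E'
from h import *
st()
E
```

```text
6.15 [591.6 -26.2 144.2] [3.14e+00 1.00e-03 3.12e-01] F [-0.8 -6.3 -1.3] T [-1.34  0.29  0.5 ] w 20.4 59.6
```

Emit:
drive_tool(motion=[{"fingers": 0,"linear": [0,0,0],"twist": 0.04},{"fingers": 0,"linear": [0,0,0],"twist": 0},{"fingers": 0,"linear": [0,0,0],"twist": -0.06},{"fingers": 0,"linear": [0,0,-0.006],"twist": 0},{"fingers": 0,"linear": [0,0,-0.006],"twist": 0}])

```text
clock: 6.57
eef_pos: [591.8, -23.0, 155.8]
tool_rot: [-3.139, -0.0, 0.33]
force: [1.3, -0.4, -4.0]
width: 20.3
gripper_force: 59.4
```

Emit:
drive_tool(motion=[{"fingers": 0,"linear": [0,0,-0.006],"twist": 0},{"fingers": 0,"linear": [0,0,-0.006],"twist": 0},{"fingers": 0,"linear": [0,0,-0.006],"twist": 0}])

```text
clock: 6.82
eef_pos: [591.5, -24.2, 174.4]
tool_rot: [-3.141, 0.0, 0.328]
force: [0.2, -0.5, -5.5]
width: 20.3
gripper_force: 59.7
```

```bash
python3 - <<'E'
from h import *
st(); d=cams.get_image("side"); p=proj(d,[592,-26,150])[0].astype(int)
c=d["color"][p[1]-60:p[1]+60,p[0]-70:p[0]+70]; cv2.imwrite("pics/s3.png",cv2.resize(c,(560,480),interpolation=cv2.INTER_CUBIC))
to(433,333,220)
E
```

```text
6.82 [591.5 -24.2 174.4] [-3.141  0.     0.328] F [ 0.2 -0.5 -5.5] T [-0.01 -0.   -0.01] w 20.3 59.7
tool shift m [-0.0355 -0.3898 -0.0445]
```

View pics/s3.png

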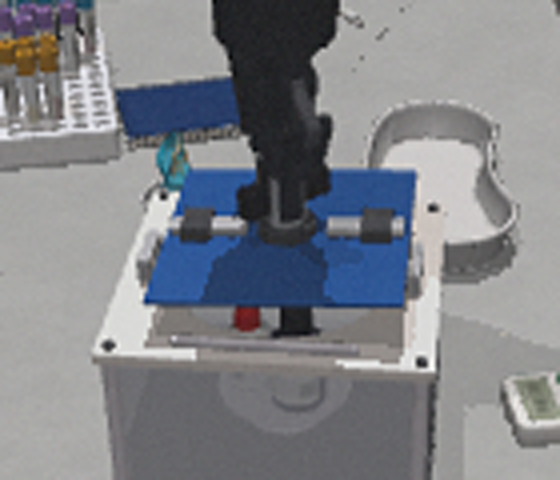

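The lid hangs level. A red and a dark-capped bottle can be seen below it. I carry it to the mat.

Emit:
drive_tool(motion=[{"fingers": 0,"linear": [0,0,-0.022],"twist": 0},{"fingers": 0,"linear": [0,0,-0.022],"twist": 0},{"fingers": 0,"linear": [-0.002,-0.021,0],"twist": 0},{"fingers": 0,"linear": [-0.0036,-0.039,0],"twist": 0},{"fingers": 0,"linear": [-0.0036,-0.039,0],"twist": 0}])

```text
clock: 7.28
eef_pos: [551.0, 65.5, 218.6]
tool_rot: [3.141, -0.001, 0.324]
force: [0.3, 1.5, -5.0]
width: 20.3
gripper_force: 59.8
```

Emit:
drive_tool(motion=[{"fingers": 0,"linear": [-0.0036,-0.039,0],"twist": 0},{"fingers": 0,"linear": [-0.0036,-0.039,0],"twist": 0},{"fingers": 0,"linear": [-0.0036,-0.039,0],"twist": 0},{"fingers": 0,"linear": [-0.0036,-0.039,0],"twist": 0},{"fingers": 0,"linear": [-0.0036,-0.039,0],"twist": 0}])

```text
clock: 7.7
eef_pos: [470.0, 246.6, 218.0]
tool_rot: [-3.141, 0.0, 0.328]
force: [0.7, 0.3, -6.1]
width: 20.6
gripper_force: 59.8
```

Emit:
drive_tool(motion=[{"fingers": 0,"linear": [-0.0036,-0.039,0],"twist": 0},{"fingers": 0,"linear": [-0.0036,-0.039,0],"twist": 0},{"fingers": 0,"linear": [-0.001,-0.017,0],"twist": -0.05},{"fingers": 0,"linear": [0,0,0],"twist": 0},{"fingers": 0,"linear": [0,0,0],"twist": 0}])

```text
clock: 8.12
eef_pos: [432.1, 333.3, 217.6]
tool_rot: [3.141, 0.001, 0.381]
force: [0.0, -0.6, -3.6]
width: 20.3
gripper_force: 59.9
```

```bash
python3 - <<'E'
from h import *
st();to(433,333,40); w=cams.get_image("wrist");t=cams.get_image("top"); cv2.imwrite("pics/w4.png",np.hstack([cv2.resize(w["color"],(400,300)),cv2.resize(t["color"][150:270,100:260],(400,300))]))
h=hsv(t);m=(abs(h[...,0]-110)<14)&(h[...,1]>120)&(h[...,2]>60)
m=cv2.morphologyEx(m.astype(np.uint8),cv2.MORPH_CLOSE,np.ones((9,9)))
print(rect(t,blob(m,(159,228))[0],220-25+11))
E
```

```text
8.12 [432.1 333.3 217.6] [3.141e+00 1.000e-03 3.810e-01] F [ 0.  -0.6 -3.6] T [-0.09 -0.07  0.05] w 20.3 59.9
tool shift m [0.0009 0.0006 0.1776] 
(array([427.7, 322.6]), array([147. , 162.2]), 84.7)
```

View pics/w4.png

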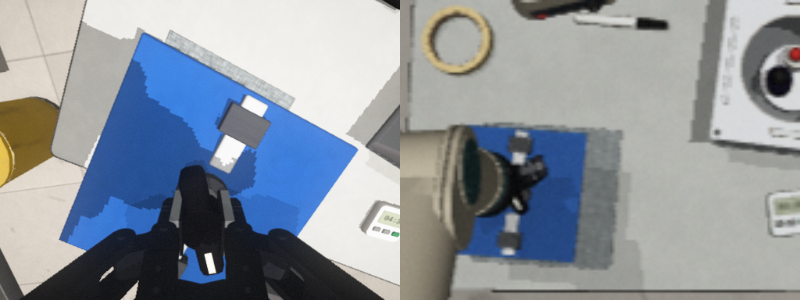

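Emit:
drive_tool(motion=[{"fingers": 0,"linear": [0,0,0.04],"twist": 0},{"fingers": 0,"linear": [0,0,0.04],"twist": 0},{"fingers": 0,"linear": [0,0,0.04],"twist": 0},{"fingers": 0,"linear": [0,0,0.035],"twist": 0},{"fingers": 0,"linear": [0,0,0.017],"twist": 0}])

```text
clock: 8.63
eef_pos: [431.9, 329.4, 42.2]
tool_rot: [3.14, 0.005, 0.375]
force: [-1.0, 0.9, -5.1]
width: 20.0
gripper_force: 59.9
```

Emit:
drive_tool(motion=[{"fingers": 0,"linear": [0,0,0.008],"twist": 0},{"fingers": 0,"linear": [0,0,0.004],"twist": 0},{"fingers": 0,"linear": [0,0,0.003],"twist": 0},{"fingers": 0,"linear": [0,0,0],"twist": 0}])

```text
clock: 8.97
eef_pos: [434.4, 331.9, 31.7]
tool_rot: [-3.141, -0.002, 0.377]
force: [0.9, -0.6, -3.9]
width: 20.2
gripper_force: 59.9
```

Emit:
drive_tool(motion=[{"fingers": 0,"linear": [0,0,0.0015],"twist": 0},{"fingers": 0,"linear": [0,0,0.0015],"twist": 0},{"fingers": 0,"linear": [0,0,0],"twist": 0}])

```text
clock: 9.22
eef_pos: [433.8, 332.6, 29.1]
tool_rot: [-3.141, -0.002, 0.378]
force: [-1.0, -0.8, 3.0]
width: 20.1
gripper_force: 60.5
```

Contact with the mat; I release, rise and go back over the chamber.

Emit:
drive_tool(motion=[{"fingers": 0.5,"linear": [0,0,0],"twist": 0},{"fingers": 0.6,"linear": [0,0,0],"twist": 0},{"fingers": 0.6,"linear": [0,0,0],"twist": 0},{"fingers": 0.6,"linear": [0,0,0],"twist": 0},{"fingers": 0.6,"linear": [0,0,-0.02],"twist": 0}])

```text
clock: 9.63
eef_pos: [431.2, 331.4, 45.6]
tool_rot: [3.141, 0.005, 0.378]
force: [-0.3, -0.5, 0.3]
width: 51.2
gripper_force: 0.0
```

Emit:
drive_tool(motion=[{"fingers": 0.6,"linear": [0,0,-0.04],"twist": 0},{"fingers": 0.6,"linear": [0,0,-0.04],"twist": 0},{"fingers": 0.6,"linear": [0,0,-0.04],"twist": 0},{"fingers": 0.6,"linear": [0,0,-0.04],"twist": 0},{"fingers": 0.6,"linear": [0,0,-0.04],"twist": 0}])

```text
clock: 10.05
eef_pos: [432.8, 331.6, 249.8]
tool_rot: [3.141, 0.0, 0.377]
force: [0.1, 0.8, -0.8]
width: 51.3
gripper_force: 0.0
```

```bash
python3 - <<'E'
from h import *
st();to(592,-26,330); t=cams.get_image("top")
h=hsv(t);m=(abs(h[...,0]-110)<14)&(h[...,1]>120)&(h[...,2]>60)
m=cv2.morphologyEx(m.astype(np.uint8),cv2.MORPH_CLOSE,np.ones((9,9)))
print(rect(t,blob(m,(159,228))[0],15))
E
```

```text
10.05 [432.8 331.6 249.8] [3.141 0.    0.377] F [ 0.1  0.8 -0.8] T [0.05 0.03 0.03] w 51.3 0.0
tool shift m [ 0.0163  0.3912 -0.0801] 
(array([430.5, 332.2]), array([162.9, 162.9]), 84.5)
```

Emit:
drive_tool(motion=[{"fingers": 0.6,"linear": [0.0016,0.0391,-0.008],"twist": 0},{"fingers": 0.6,"linear": [0.0016,0.0391,-0.008],"twist": 0},{"fingers": 0.6,"linear": [0.0016,0.0391,-0.008],"twist": 0},{"fingers": 0.6,"linear": [0.0016,0.0391,-0.008],"twist": 0},{"fingers": 0.6,"linear": [0.0016,0.0391,-0.008],"twist": 0}])

```text
clock: 10.52
eef_pos: [512.9, 151.7, 288.3]
tool_rot: [-3.141, -0.0, 0.378]
force: [0.6, 1.0, -1.7]
width: 51.2
gripper_force: 0.0
```

Emit:
drive_tool(motion=[{"fingers": 0.6,"linear": [0.0016,0.0391,-0.008],"twist": 0},{"fingers": 0.6,"linear": [0.0016,0.0391,-0.008],"twist": 0},{"fingers": 0.6,"linear": [0.0016,0.0391,-0.008],"twist": 0},{"fingers": 0.6,"linear": [0.0016,0.0391,-0.008],"twist": 0},{"fingers": 0.6,"linear": [0.0016,0.0391,-0.008],"twist": 0}])

```text
clock: 10.93
eef_pos: [592.5, -27.2, 328.2]
tool_rot: [-3.141, -0.0, 0.378]
force: [1.1, 0.4, 0.6]
width: 51.2
gripper_force: 0.0
```

Emit:
drive_tool(motion=[{"fingers": 0.6,"linear": [0,0,0],"twist": 0},{"fingers": 0.6,"linear": [0,0,0],"twist": 0}])

```text
clock: 11.1
eef_pos: [592.4, -29.3, 328.4]
tool_rot: [3.14, -0.001, 0.372]
force: [0.3, 1.5, -0.8]
width: 51.1
gripper_force: 0.0
```

```bash
python3 - <<'E'
from h import *
s=st(); print(s["qpos"].round(2)); d=cams.get_image("wrist"); cv2.imwrite("pics/w5.png",d["color"])
t=cams.get_image("top"); p=proj(t,[592,-26,110])[0].astype(int); print("crop at",p-30); cv2.imwrite("pics/t5.png",t["color"][p[1]-30:p[1]+30,p[0]-30:p[0]+30])
np.save("pics/w5.npy",{k:d[k] for k in d},allow_pickle=True)
E
```

```text
11.1 [592.4 -29.3 328.4] [ 3.14e+00 -1.00e-03  3.72e-01] F [ 0.3  1.5 -0.8] T [ 0.02 -0.04 -0.  ] w 51.1 0.0
[-0.55  0.61  0.97  1.57 -0.53  1.24 -0.7 ]
crop at [227 147]
```

View pics/w5.png

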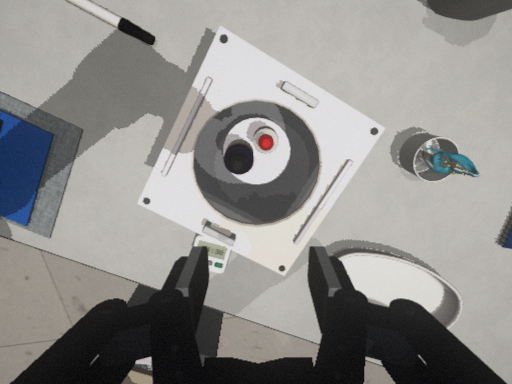

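Two bottles are present: the black cap at (240,155) and the red cap at (266,142). There is no blue cap.

```bash
python3 - <<'E'
from h import *
d=np.load("pics/w5.npy",allow_pickle=True).item(); h=hsv(d)
red=((h[...,0]<10)|(h[...,0]>170))&(h[...,1]>120)&(h[...,2]>80)
c=blob(red,(266,142),10)[0]; print("red",cv2.boundingRect(c),rect(d,c,98),"ctr px",cv2.minEnclosingCircle(c))
blk=h[...,2]<40
c=blob(blk,(240,155),50)[0]; print("blk",cv2.boundingRect(c),rect(d,c,116),cv2.minEnclosingCircle(c))
for y in range(146,172,3): print(y,h[y,218:290:3,2],h[y,218:290:3,1])
g=(h[...,2]>190)
c=blob(h[...,2]>185,(255,150),1500)[0]; print("ped",rect(d,c,34))
dk=cv2.morphologyEx(((h[...,2]<130)).astype(np.uint8),cv2.MORPH_OPEN,np.ones((7,7)))
for c in blob(dk,(256,163),4000)[:2]: print("port?",rect(d,cv2.convexHull(c),125))
# dish outline from top
t=cams.get_image("top"); ht=hsv(t)
m=(abs(ht[...,2]-180)>8); m=m[190:250,290:395]; m=cv2.morphologyEx(m.astype(np.uint8),cv2.MORPH_CLOSE,np.ones((5,5)))
c=blob(m)[0]+np.array([290,190]); print("dish outline",rect(t,c,33))
w=((ht[...,2]>205)); w[:190]=0;w[250:]=0;w[:,:290]=0;w[:,395:]=0
c=blob(w)[0]; print("dish floor",rect(t,c,2),cv2.boundingRect(c))
M=cv2.moments(c); print(ray(t,(M["m10"]/M["m00"],M["m01"]/M["m00"]),2))
E
```

```text
red (259, 135, 14, 15) (array([618.5, -28.9]), array([16.7, 15.6]), 21.4) ctr px ((265.5, 142.0), 7.500100135803223)
blk (119, 18, 36, 27) (array([677.7, 137. ]), array([37.2, 10.9]), 85.8) ((136.5, 31.5), 19.91240692138672)
146 [ 77  83 168 136  59  45  48  46  47  45  80 150 208 188 146 169 204 166
 169 206 222 223 225 222] [  7   9  11  13  61  40  53  39  33  34  54   8   6  16 169 183 186 184
 103  15   2   3   2   1]
149 [ 98  79 168  53  47  44  48  46  49  47  48  71 223 189 186 153 147 152
 200 207 222 224 224 224] [ 10   3   9  24  43  35  48  33  42  38  53  43   2  11  16 168 179 116
  13   5   2   2   1   1]
152 [119 102 163  47  46  42  44  39  46  46  49  44 222 223 203 193 204 193
 216 221 223 223 224 222] [ 4  5 13 54 28 36 23 39 55 55 62 35  3  3  4 15 13 12  5  2  2  2  1  2]
155 [122 124  92  39  44  36  39  39  41  47  48  52 221 220 225 222 220 221
 224 223 222 223 223 223] [ 2  6  8 26 29 21  7  7  6 43 58 49  7  1  2  3  2  1  3  0  1  1  2  1]
158 [122 123  54  39  38  45  42  43  41  41  50  51 202 226 223 224 221 221
 221 223 226 225 221 224] [ 2  6 38 46 3
[... 440 characters left out ...]
49  52  52  38  45  47 115 222 223 222 222 224 221
 223 222 223 223 200  83] [ 4  6  2 49  7 26 10 25 34  6 54  9  5  2  1  3  2  1  2  2  3  2  4  6]
170 [124 122 122 115  46  40  39  41  43  45  84 219 224 222 222 221 222 224
 223 221 223 224 110  84] [ 4  4  4  2 61 19 13 12  6 28 18  2  2  2  3  1  2  2  1  1  2  2  9  6]
ped (array([594.6, -31.7]), array([93.6, 82.6]), 25.2)
port? (array([592.6, -26.8]), array([140.6, 142. ]), 21.2)
port? (array([ 393.6, -108.2]), array([227.2, 726.2]), 21.1)
dish outline (array([ 446.9, -323.9]), array([371.4, 209. ]), 88.7)
dish floor (array([ 452.7, -324.4]), array([ 96.8, 221.1]), 0.1) (310, 205, 62, 28)
[[ 452.48065773 -324.71865995    2.        ]]
```

```bash
python3 - <<'E'
from h import *
d=np.load("pics/w5.npy",allow_pickle=True).item()
print("cam",(-d["R"].T@np.ravel(d["t"])).round())
bl=cv2.GaussianBlur(d["color"],(5,5),0); h=cv2.cvtColor(bl,cv2.COLOR_BGR2HSV).astype(int)
m=(h[...,2]<70); c=blob(m,(238,157),100)[0]; print("whole",cv2.boundingRect(c),"on 116",rect(d,c,116),"on 55",rect(d,c,55))
sub=np.zeros(m.shape,np.uint8); cv2.drawContours(sub,[c],-1,1,-1)
cap=(sub>0)&(h[...,1]<26); ys,xs=np.where(cap); print("cap median",np.median(xs),np.median(ys),xs.min(),xs.max(),ys.min(),ys.max())
print(ray(d,(np.median(xs),np.median(ys)),112))
for a in(115,-125): print(a,proj(d,[592+24*np.cos(np.radians(a)),-26.5+24*np.sin(np.radians(a)),116]).round(1))
print("red exp",proj(d,[592+24*np.cos(np.radians(-5)),-26.5+24*np.sin(np.radians(-5)),98]).round(1))
cv2.imwrite("pics/c5.png",cv2.resize(d["color"][95:230,185:330],None,fx=4,fy=4,interpolation=cv2.INTER_NEAREST))
E
```

```text
cam [670.   2. 470.]
whole (224, 144, 28, 29) on 116 (array([591.8,  -4. ]), array([33. , 31.4]), 20.9) on 55 (array([578.4,  -5. ]), array([38.7, 36.8]), 20.9)
cap median 237.0 162.0 224 251 145 172
[[586.46812611  -5.09721464 112.        ]]
115 [[235.2 166.3]]
-125 [[266.9 181.4]]
red exp [[264.5 144. ]]
```

View pics/c5.png

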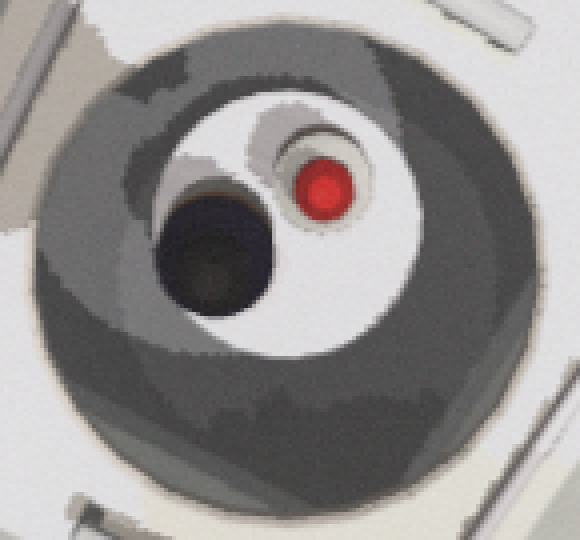

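The black cap's top is near full-frame (238.5,162.5) and the red top near (266,142.5). I turn the tool to the black bottle's grasp yaw and re-measure from there.

Emit:
drive_tool(motion=[{"fingers": 0.6,"linear": [0,0,0],"twist": -0.12},{"fingers": 0.6,"linear": [0,0,0],"twist": -0.12},{"fingers": 0.6,"linear": [0,0,0],"twist": -0.12},{"fingers": 0.6,"linear": [0,0,0],"twist": -0.12},{"fingers": 0.6,"linear": [0,0,0],"twist": -0.12}])

```text
clock: 11.67
eef_pos: [591.7, -22.8, 327.3]
tool_rot: [-3.14, -0.0, 0.987]
force: [1.8, -0.2, -0.2]
width: 51.3
gripper_force: 0.0
```

Emit:
drive_tool(motion=[{"fingers": 0.6,"linear": [0,0,0],"twist": -0.12},{"fingers": 0.6,"linear": [0,0,0],"twist": -0.12},{"fingers": 0.6,"linear": [0,0,0],"twist": -0.12},{"fingers": 0.6,"linear": [0,0,0],"twist": -0.12},{"fingers": 0.6,"linear": [0,0,0],"twist": -0.12}])

```text
clock: 12.08
eef_pos: [591.7, -22.8, 327.4]
tool_rot: [-3.141, -0.001, 1.587]
force: [-0.3, 0.0, -0.2]
width: 51.2
gripper_force: 0.0
```

Emit:
drive_tool(motion=[{"fingers": 0.6,"linear": [0,0,0.03],"twist": -0.12},{"fingers": 0.6,"linear": [0,0,0.03],"twist": -0.12},{"fingers": 0.6,"linear": [0,0,0],"twist": -0.12},{"fingers": 0.6,"linear": [0,0,0],"twist": 0},{"fingers": 0.6,"linear": [0,0,0],"twist": 0}])

```text
clock: 12.5
eef_pos: [592.2, -23.9, 267.9]
tool_rot: [3.141, -0.001, 1.937]
force: [-0.2, -0.9, 0.2]
width: 51.3
gripper_force: 0.0
```

```bash
python3 - <<'E'
from h import *
s=st(); print(s["qpos"].round(2)); d=cams.get_image("wrist"); np.save("pics/w6.npy",d,allow_pickle=True)
print("cam",(-d["R"].T@np.ravel(d["t"])).round())
p=proj(d,[592,-26.5,100])[0].astype(int); o=p-[80,70]; print("crop o",o)
cv2.imwrite("pics/c6.png",cv2.resize(d["color"][o[1]:o[1]+140,o[0]:o[0]+160],None,fx=4,fy=4,interpolation=cv2.INTER_NEAREST))
h=hsv(d); red=((h[...,0]<10)|(h[...,0]>170))&(h[...,1]>120)&(h[...,2]>80)
pr=proj(d,[617,-28.7,98])[0]; c=blob(red,pr,10)[0]; print("red",pr,cv2.boundingRect(c),rect(d,c,98))
print("a exp",proj(d,[[582,-4.8,116],[586.5,-5.1,116]]).round(1))
E
```

```text
12.5 [592.2 -23.9 267.9] [ 3.141e+00 -1.000e-03  1.937e+00] F [-0.2 -0.9  0.2] T [ 0.01 -0.02 -0.06] w 51.3 0.0
[-0.32  0.55  0.51  1.65 -0.3   1.02  0.65]
cam [562.  55. 410.]
crop o [176 107]
red [278.17566261 187.50210465] (269, 178, 17, 17) (array([615.3, -27.8]), array([16.8, 17.7]), 22.6)
a exp [[255.  158.5]
 [259.3 160.4]]
```

View pics/c6.png

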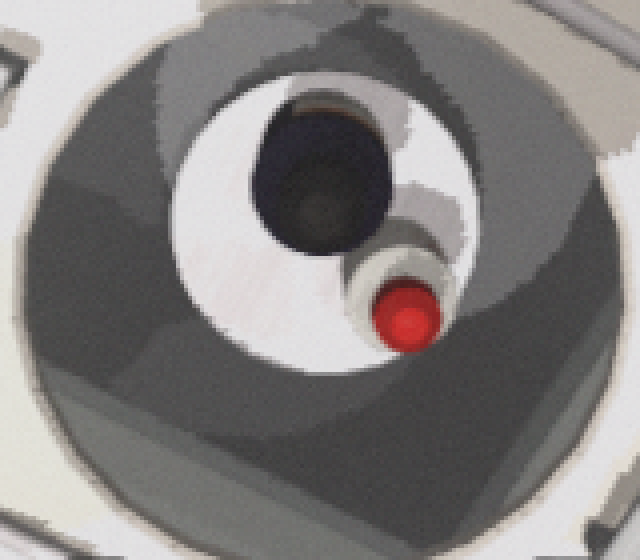

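The black cap's top centre is at about (256,159.5) in the full frame and the red at (277.7,187.7). I triangulate with the two views.

```bash
python3 - <<'E'
from h import *
d5,d6=[np.load(f"pics/w{i}.npy",allow_pickle=True).item() for i in(5,6)]
for n,p,q,z in(("a",(238.7,162.5),(256.2,159.5),116),("c",(266,142.5),(277.7,187.7),98)):
    P=[d["K"]@np.c_[d["R"],np.ravel(d["t"])] for d in(d5,d6)]
    X=cv2.triangulatePoints(*P,np.array(p,float),np.array(q,float)).ravel(); print(n,(X[:3]/X[3]).round(1),ray(d5,p,z).round(1),ray(d6,q,z).round(1))
to(584,-5.5,87,1.95); to(584,-5.5,87)
t=cams.get_image("top")["color"]; cv2.imwrite("pics/t6.png",t)
E
```

```text
a [584.5  -7.6 103.4] [[587.6  -7.1 116. ]] [[583.4  -5.3 116. ]]
c [617.5 -30.1  93.5] [[618.2 -29.6  98. ]] [[616.6 -29.1  98. ]]
tool shift m [ 0.0208 -0.0015  0.1814] twist -0.014
tool shift m [ 0.0208 -0.0015  0.1814]
```

Emit:
drive_tool(motion=[{"fingers": 0.6,"linear": [0.0205,-0.0015,0.03],"twist": -0.01},{"fingers": 0.6,"linear": [0,0,0.04],"twist": 0},{"fingers": 0.6,"linear": [0,0,0.04],"twist": 0},{"fingers": 0.6,"linear": [0,0,0.04],"twist": 0},{"fingers": 0.6,"linear": [0,0,0.02],"twist": 0}])

```text
clock: 13.02
eef_pos: [581.6, -5.9, 94.5]
tool_rot: [-3.138, -0.001, 1.947]
force: [0.1, 0.8, 0.3]
width: 51.0
gripper_force: 0.0
```

Emit:
drive_tool(motion=[{"fingers": 0.4,"linear": [0,0,0.001],"twist": 0},{"fingers": 0.2,"linear": [0,0,0],"twist": 0},{"fingers": 0.1,"linear": [0,0,0],"twist": 0},{"fingers": 0,"linear": [0,0,0],"twist": 0},{"fingers": 0,"linear": [0,0,0],"twist": 0}])

```text
clock: 13.43
eef_pos: [584.8, -6.8, 98.8]
tool_rot: [3.138, 0.001, 1.948]
force: [0.1, -0.2, 0.6]
width: 18.9
gripper_force: 58.6
```

```bash
python3 - <<'E'
from h import *
st();to(584,-5.5,96)
E
```

```text
13.43 [584.8  -6.8  98.8] [3.138e+00 1.000e-03 1.948e+00] F [ 0.1 -0.2  0.6] T [0.01 0.02 0.02] w 18.9 58.6
tool shift m [ 0.0015 -0.0003  0.0028]
```

Emit:
drive_tool(motion=[{"fingers": 0,"linear": [0,0,-0.01],"twist": 0},{"fingers": 0,"linear": [0,0,-0.02],"twist": 0},{"fingers": 0,"linear": [0,0,-0.03],"twist": 0},{"fingers": 0,"linear": [0,0,-0.035],"twist": 0},{"fingers": 0,"linear": [0,0,-0.035],"twist": 0}])

```text
clock: 13.85
eef_pos: [583.0, -7.1, 229.4]
tool_rot: [3.141, 0.0, 1.947]
force: [1.2, 0.1, -0.3]
width: 19.6
gripper_force: 58.8
```

Emit:
drive_tool(motion=[{"fingers": 0,"linear": [0,0,-0.02],"twist": 0},{"fingers": 0,"linear": [0,0,0],"twist": 0}])

```text
clock: 14.02
eef_pos: [586.6, -7.6, 253.4]
tool_rot: [3.131, 0.004, 1.947]
force: [-0.2, 0.3, -0.5]
width: 19.3
gripper_force: 58.8
```

```bash
python3 - <<'E'
from h import *
st()
s=cams.get_image("side"); p=proj(s,[584,-6,190])[0].astype(int); print(p)
A=cv2.resize(s["color"][p[1]-70:p[1]+70,p[0]-70:p[0]+70],(400,400),interpolation=cv2.INTER_CUBIC)
t=cams.get_image("top"); print(ray(t,[(306.4,219),(378,219),(342,200.9),(342,236.5)],35).round(1))
B=cv2.resize(t["color"][185:255,295:395],(400,400*70//100),interpolation=cv2.INTER_NEAREST); B=cv2.copyMakeBorder(B,0,120,0,0,cv2.BORDER_CONSTANT)
cv2.imwrite("pics/s7.png",np.hstack([A,B]))
E
```

```text
14.02 [586.6  -7.6 253.4] [3.131 0.004 1.947] F [-0.2  0.3 -0.5] T [-0.07 -0.04 -0.03] w 19.3 58.8
[240 171]
[[ 450.5 -197.3   35. ]
 [ 444.8 -450.8   35. ]
 [ 512.  -326.4   35. ]
 [ 386.1 -320.4   35. ]]
```

View pics/s7.png

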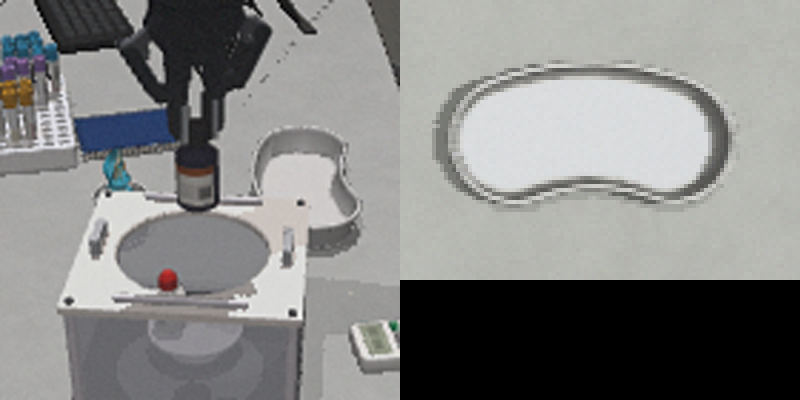

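The side view shows the bottle held upright and the red one standing undisturbed. The dish rim spans (307–377, 201–236) in the top view, so its centre is about (450,−324).

```bash
python3 - <<'E'
from h import *
to(449,-382,230)
E
```

```text
tool shift m [-0.2993 -0.2634  0.0179]
```

Emit:
drive_tool(motion=[{"fingers": 0,"linear": [-0.013,-0.0115,0],"twist": 0},{"fingers": 0,"linear": [-0.025,-0.022,0],"twist": 0},{"fingers": 0,"linear": [-0.025,-0.022,0],"twist": 0},{"fingers": 0,"linear": [-0.025,-0.022,0],"twist": 0},{"fingers": 0,"linear": [-0.025,-0.022,0],"twist": 0}])

```text
clock: 14.53
eef_pos: [530.7, -149.3, 245.5]
tool_rot: [-3.139, -0.002, 1.948]
force: [-0.4, -0.2, -0.4]
width: 19.3
gripper_force: 58.8
```

Emit:
drive_tool(motion=[{"fingers": 0,"linear": [-0.025,-0.022,0],"twist": 0},{"fingers": 0,"linear": [-0.025,-0.022,0],"twist": 0},{"fingers": 0,"linear": [-0.025,-0.022,0],"twist": 0},{"fingers": 0,"linear": [-0.025,-0.022,0],"twist": 0},{"fingers": 0,"linear": [-0.025,-0.022,0],"twist": 0}])

```text
clock: 14.95
eef_pos: [474.6, -305.8, 245.4]
tool_rot: [-3.14, -0.003, 1.948]
force: [1.0, -1.6, -0.6]
width: 19.3
gripper_force: 58.8
```

Emit:
drive_tool(motion=[{"fingers": 0,"linear": [-0.025,-0.022,0],"twist": 0},{"fingers": 0,"linear": [-0.025,-0.022,0.01],"twist": 0},{"fingers": 0,"linear": [-0.011,-0.0099,0.015],"twist": 0},{"fingers": 0,"linear": [0,0,0.03],"twist": 0},{"fingers": 0,"linear": [0,0,0.03],"twist": 0}])

```text
clock: 15.37
eef_pos: [447.1, -383.3, 160.4]
tool_rot: [-3.141, 0.0, 1.944]
force: [1.1, 0.6, -0.8]
width: 19.7
gripper_force: 58.8
```

```bash
python3 - <<'E'
from h import *
s=st();print(s["qpos"].round(2));to(449,-382,67)
d=cams.get_image("wrist"); cv2.imwrite("pics/w8.png",d["color"])
E
```

```text
15.37 [ 447.1 -383.3  160.4] [-3.141  0.     1.944] F [ 1.1  0.6 -0.8] T [ 0.09 -0.03 -0.01] w 19.7 58.8
[ 0.39  0.67  0.44  1.77 -0.38  0.79  1.39]
tool shift m [0.0005 0.0023 0.0934]
```

View pics/w8.png

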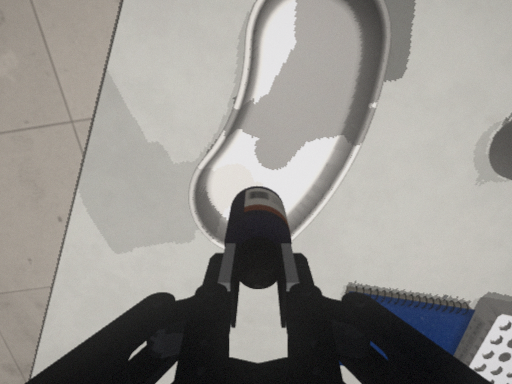

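```bash
python3 - <<'E'
from h import *
d=cams.get_image("wrist")
print(proj(d,[[449,-382,2],[411,-382,2],[487,-382,2],[449,-451,35],[450,-324,2],[512,-326,35],[451,-266,2],[413,-266,2],[489,-266,2]]).round())
# rim outer points seen -> world
print(ray(d,[(191,200),(250,60),(388,60),(352,150),(215,243)],33).round())
E
```

```text
[[262. 186.]
 [226. 172.]
 [297. 199.]
 [235. 260.]
 [286. 131.]
 [354. 164.]
 [312.  69.]
 [273.  52.]
 [351.  86.]]
[[ 391. -410.   33.]
 [ 399. -282.   33.]
 [ 499. -242.   33.]
 [ 505. -316.   33.]
 [ 425. -442.   33.]]
```

Emit:
drive_tool(motion=[{"fingers": 0,"linear": [0,0.002,0.03],"twist": 0},{"fingers": 0,"linear": [0,0,0.03],"twist": 0},{"fingers": 0,"linear": [0,0,0.018],"twist": 0},{"fingers": 0,"linear": [0,0,0.009],"twist": 0},{"fingers": 0,"linear": [0,0,0.003],"twist": 0}])

```text
clock: 15.88
eef_pos: [450.1, -380.4, 71.0]
tool_rot: [-3.141, -0.002, 1.948]
force: [-0.5, 0.3, -0.0]
width: 19.2
gripper_force: 58.9
```

Emit:
drive_tool(motion=[{"fingers": 0,"linear": [0,0,0.001],"twist": 0},{"fingers": 0,"linear": [0,0,0],"twist": 0},{"fingers": 0,"linear": [0,0,0],"twist": 0}])

```text
clock: 16.13
eef_pos: [451.2, -381.7, 72.2]
tool_rot: [3.14, 0.002, 1.948]
force: [0.3, 0.2, -1.0]
width: 19.4
gripper_force: 58.9
```

Emit:
drive_tool(motion=[{"fingers": 0,"linear": [0,0,0.0015],"twist": 0},{"fingers": 0,"linear": [0,0,0.0015],"twist": 0},{"fingers": 0,"linear": [0,0,0],"twist": 0}])

```text
clock: 16.38
eef_pos: [450.5, -381.1, 68.1]
tool_rot: [3.141, 0.0, 1.948]
force: [-0.0, -0.7, -0.4]
width: 19.3
gripper_force: 58.9
```

Emit:
drive_tool(motion=[{"fingers": 0,"linear": [0,0,0.001],"twist": 0},{"fingers": 0,"linear": [0,0,0.001],"twist": 0},{"fingers": 0,"linear": [0,0,0],"twist": 0}])

```text
clock: 16.63
eef_pos: [450.6, -381.4, 66.1]
tool_rot: [3.141, 0.001, 1.948]
force: [0.5, -0.5, 2.3]
width: 19.3
gripper_force: 59.2
```

Emit:
drive_tool(motion=[{"fingers": 0.3,"linear": [0,0,0],"twist": 0},{"fingers": 0.45,"linear": [0,0,0],"twist": 0},{"fingers": 0.5,"linear": [0,0,0],"twist": 0},{"fingers": 0.5,"linear": [0,0,0],"twist": 0},{"fingers": 0.5,"linear": [0,0,-0.015],"twist": 0}])

```text
clock: 17.05
eef_pos: [449.1, -379.5, 78.6]
tool_rot: [-3.139, -0.005, 1.948]
force: [-0.3, -0.2, -0.8]
width: 42.8
gripper_force: 0.0
```

Emit:
drive_tool(motion=[{"fingers": 0.5,"linear": [0,0,-0.03],"twist": 0},{"fingers": 0.5,"linear": [0,0,-0.04],"twist": 0},{"fingers": 0.5,"linear": [0,0,-0.04],"twist": 0},{"fingers": 0.5,"linear": [0,0,-0.04],"twist": 0},{"fingers": 0.5,"linear": [0,0,0],"twist": 0}])

```text
clock: 17.47
eef_pos: [453.3, -384.9, 238.7]
tool_rot: [3.135, 0.012, 1.947]
force: [0.8, -1.5, -0.2]
width: 43.1
gripper_force: 0.0
```

```bash
python3 - <<'E'
from h import *
st();to(617,-29,230,-0.09)
t=cams.get_image("top"); s=cams.get_image("side"); w=cams.get_image("wrist"); p=proj(s,[450,-350,40])[0].astype(int); q=proj(t,[450,-350,40])[0].astype(int)
cv2.imwrite("pics/m9.png",np.hstack([cv2.resize(w["color"],(400,300)),cv2.resize(s["color"][p[1]-38:p[1]+37,p[0]-50:p[0]+50],(400,300),interpolation=cv2.INTER_CUBIC)]))
E
```

```text
17.47 [ 453.3 -384.9  238.7] [3.135 0.012 1.947] F [ 0.8 -1.5 -0.2] T [-0.03 -0.13 -0.01] w 43.1 0.0
tool shift m [0.2709 0.2831 0.0072] twist -1.104
```

View pics/m9.png

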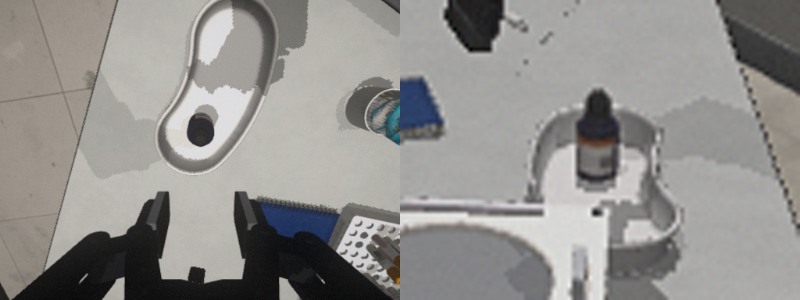

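The black bottle stands upright in the dish's far lobe. Now the red one.

Emit:
drive_tool(motion=[{"fingers": 0.5,"linear": [0.0246,0.0257,0],"twist": 0},{"fingers": 0.5,"linear": [0.0246,0.0257,0],"twist": 0},{"fingers": 0.5,"linear": [0.0246,0.0257,0],"twist": 0},{"fingers": 0.5,"linear": [0.0246,0.0257,0],"twist": 0},{"fingers": 0.5,"linear": [0.0246,0.0257,0],"twist": 0}])

```text
clock: 18.03
eef_pos: [524.0, -217.2, 228.8]
tool_rot: [-3.139, -0.003, 1.947]
force: [0.4, -0.6, -1.6]
width: 42.8
gripper_force: 0.0
```

Emit:
drive_tool(motion=[{"fingers": 0.5,"linear": [0.0246,0.0257,0],"twist": 0},{"fingers": 0.5,"linear": [0.0246,0.0257,0],"twist": 0},{"fingers": 0.5,"linear": [0.0246,0.0257,0],"twist": 0},{"fingers": 0.5,"linear": [0.0246,0.0257,0],"twist": 0},{"fingers": 0.5,"linear": [0.0246,0.0257,0],"twist": 0}])

```text
clock: 18.45
eef_pos: [598.0, -55.7, 228.6]
tool_rot: [-3.138, -0.002, 1.948]
force: [0.0, -0.4, -0.3]
width: 42.8
gripper_force: 0.0
```

Emit:
drive_tool(motion=[{"fingers": 0.5,"linear": [0.0246,0.0257,0],"twist": 0},{"fingers": 0.5,"linear": [0,0,0],"twist": -0.12},{"fingers": 0.5,"linear": [0,0,0],"twist": -0.12},{"fingers": 0.5,"linear": [0,0,0],"twist": -0.12},{"fingers": 0.5,"linear": [0,0,0],"twist": -0.12}])

```text
clock: 18.87
eef_pos: [612.4, -24.8, 228.3]
tool_rot: [-3.139, -0.003, 2.434]
force: [0.8, 0.6, 0.0]
width: 42.7
gripper_force: 0.0
```

Emit:
drive_tool(motion=[{"fingers": 0.5,"linear": [0,0,0],"twist": -0.12},{"fingers": 0.5,"linear": [0,0,0],"twist": -0.12},{"fingers": 0.5,"linear": [0,0,0],"twist": -0.12},{"fingers": 0.5,"linear": [0,0,0],"twist": -0.12},{"fingers": 0.5,"linear": [0,0,0],"twist": -0.12}])

```text
clock: 19.28
eef_pos: [612.3, -25.2, 228.4]
tool_rot: [-3.142, -0.004, 3.034]
force: [0.2, -0.9, 0.5]
width: 42.8
gripper_force: 0.0
```

Emit:
drive_tool(motion=[{"fingers": 0.5,"linear": [0,0,0],"twist": 0},{"fingers": 0.5,"linear": [0,0,0],"twist": 0},{"fingers": 0.5,"linear": [0,0,0],"twist": 0}])

```text
clock: 19.53
eef_pos: [613.0, -25.5, 229.7]
tool_rot: [-3.141, -0.002, 3.025]
force: [-0.7, 0.6, -1.1]
width: 42.5
gripper_force: 0.0
```

```bash
python3 - <<'E'
from h import *
s=st();print(s["qpos"].round(2)); d=cams.get_image("wrist")
h=hsv(d); red=((h[...,0]<10)|(h[...,0]>170))&(h[...,1]>120)&(h[...,2]>80)
pr=proj(d,[617,-29,98])[0]; c=blob(red,pr,10)[0]; print("red",pr,cv2.boundingRect(c),rect(d,c,98))
to(617,-29,83,3.05)
E
```

```text
19.53 [613.  -25.5 229.7] [-3.141e+00 -2.000e-03  3.025e+00] F [-0.7  0.6 -1.1] T [ 0.02 -0.02 -0.03] w 42.5 0.0
[-0.13  0.58  0.2   1.63 -0.14  0.94  1.58]
red [254.0684327 190.3325026] (245, 177, 18, 21) (array([613.8, -29.2]), array([15.8, 19.3]), 83.3)
tool shift m [-0.0044 -0.0031  0.1469] twist -0.025
```

Emit:
drive_tool(motion=[{"fingers": 0.5,"linear": [-0.0042,-0.003,0.03],"twist": -0.02},{"fingers": 0.5,"linear": [0,0,0.04],"twist": 0},{"fingers": 0.5,"linear": [0,0,0.04],"twist": 0},{"fingers": 0.5,"linear": [0,0,0.03],"twist": 0},{"fingers": 0.5,"linear": [0,0,0.005],"twist": 0}])

```text
clock: 20.0
eef_pos: [613.1, -28.4, 80.2]
tool_rot: [-3.141, -0.01, 3.047]
force: [-1.2, 1.1, -0.0]
width: 43.1
gripper_force: 0.0
```

Emit:
drive_tool(motion=[{"fingers": 0.4,"linear": [0,0,0],"twist": 0},{"fingers": 0.2,"linear": [0,0,0],"twist": 0},{"fingers": 0.1,"linear": [0,0,0],"twist": 0},{"fingers": 0,"linear": [0,0,0],"twist": 0},{"fingers": 0,"linear": [0,0,0],"twist": 0}])

```text
clock: 20.42
eef_pos: [618.7, -28.9, 87.7]
tool_rot: [3.141, 0.003, 3.048]
force: [0.2, -0.1, 0.5]
width: 16.1
gripper_force: 58.6
```

```bash
python3 - <<'E'
from h import *
st();to(617,-29,83,3.05)
E
```

```text
20.42 [618.7 -28.9  87.7] [3.141e+00 3.000e-03 3.048e+00] F [ 0.2 -0.1  0.5] T [-0.02 -0.03  0.01] w 16.1 58.6
tool shift m [ 0.0017 -0.0003  0.0047] twist -0.002
```

Emit:
drive_tool(motion=[{"fingers": 0,"linear": [0,0,-0.01],"twist": 0},{"fingers": 0,"linear": [0,0,-0.02],"twist": 0},{"fingers": 0,"linear": [0,0,-0.035],"twist": 0},{"fingers": 0,"linear": [0,0,-0.035],"twist": 0},{"fingers": 0,"linear": [0,0,-0.035],"twist": 0}])

```text
clock: 20.83
eef_pos: [617.3, -29.0, 223.5]
tool_rot: [3.142, 0.001, 3.048]
force: [0.4, 0.2, 0.7]
width: 15.8
gripper_force: 58.6
```

Emit:
drive_tool(motion=[{"fingers": 0,"linear": [0,0,-0.015],"twist": 0},{"fingers": 0,"linear": [0,0,0],"twist": 0},{"fingers": 0,"linear": [0,0,0],"twist": 0}])

```text
clock: 21.08
eef_pos: [618.0, -28.9, 237.8]
tool_rot: [3.141, 0.003, 3.048]
force: [0.3, 0.1, -0.9]
width: 15.7
gripper_force: 58.6
```

```bash
python3 - <<'E'
from h import *
st()
s=cams.get_image("side"); h=hsv(s); red=((h[...,0]<10)|(h[...,0]>170))&(h[...,1]>120)&(h[...,2]>80)
print("red side",[cv2.boundingRect(c) for c in blob(red,proj(s,[617,-29,240])[0],3)[:3]],"exp",proj(s,[[617,-29,240],[617,-29,98]]).round())
t=cams.get_image("top"); h=hsv(t); m=(h[...,2]<60)
print("blk bottle top",[ray(t,cv2.minAreaRect(c)[0],75).round(1) for c in blob(m,proj(t,[450,-381,80])[0],8)[:1]])
to(452,-266,230)
E
```

```text
21.08 [618.  -28.9 237.8] [3.141e+00 3.000e-03 3.048e+00] F [ 0.3  0.1 -0.9] T [-0.06 -0.   -0.01] w 15.7 58.6
red side [(193, 321, 3, 7), (83, 262, 3, 6)] exp [[227. 151.]
 [229. 197.]]
blk bottle top [array([[ 447.2, -368.6,   75. ]])]
tool shift m [ 0.1416 -0.2517  0.0054]
```

Emit:
drive_tool(motion=[{"fingers": 0,"linear": [0.008,-0.014,0],"twist": 0},{"fingers": 0,"linear": [0.0157,-0.028,0],"twist": 0},{"fingers": 0,"linear": [0.0157,-0.028,0],"twist": 0},{"fingers": 0,"linear": [0.0157,-0.028,0],"twist": 0},{"fingers": 0,"linear": [0.0157,-0.028,0],"twist": 0}])

```text
clock: 21.6
eef_pos: [532.5, -149.5, 234.4]
tool_rot: [-3.141, -0.003, 3.047]
force: [0.2, -0.7, -0.1]
width: 16.0
gripper_force: 58.6
```

Emit:
drive_tool(motion=[{"fingers": 0,"linear": [0.0157,-0.028,0],"twist": 0},{"fingers": 0,"linear": [0.0157,-0.028,0],"twist": 0},{"fingers": 0,"linear": [0.0157,-0.028,0],"twist": 0},{"fingers": 0,"linear": [0.0157,-0.028,0],"twist": 0},{"fingers": 0,"linear": [0.008,-0.0137,0.01],"twist": 0}])

```text
clock: 22.02
eef_pos: [449.0, -271.2, 226.2]
tool_rot: [-3.139, -0.001, 3.042]
force: [-0.1, -0.0, -0.8]
width: 16.2
gripper_force: 58.6
```

Emit:
drive_tool(motion=[{"fingers": 0,"linear": [0,0,0.03],"twist": 0},{"fingers": 0,"linear": [0,0,0.04],"twist": 0},{"fingers": 0,"linear": [0,0,0.03],"twist": 0},{"fingers": 0,"linear": [0,0,0],"twist": 0},{"fingers": 0,"linear": [0,0,0],"twist": 0}])

```text
clock: 22.43
eef_pos: [450.5, -266.0, 124.3]
tool_rot: [3.14, -0.005, 3.047]
force: [-0.0, -0.2, -0.1]
width: 16.0
gripper_force: 58.7
```

```bash
python3 - <<'E'
from h import *
st(); to(452,-266,56)
s=cams.get_image("wrist"); h=hsv(s); red=((h[...,0]<10)|(h[...,0]>170))&(h[...,1]>120)&(h[...,2]>60)
print("red",[cv2.boundingRect(c) for c in blob(red,None,3)[:3]],"exp",proj(s,[[452,-266,130],[452,-266,140]]).round())
E
```

```text
22.43 [ 450.5 -266.   124.3] [ 3.14  -0.005  3.047] F [-0.  -0.2 -0.1] T [ 0.02 -0.   -0.01] w 16.0 58.7
tool shift m [-0.0018 -0.      0.0683] 
red [(242, 236, 33, 41)] exp [[257. 268.]
 [257. 279.]]
```

Red is held between the fingers. I lower it to contact.

Emit:
drive_tool(motion=[{"fingers": 0,"linear": [-0.001,0,0.03],"twist": 0},{"fingers": 0,"linear": [0,0,0.02],"twist": 0},{"fingers": 0,"linear": [0,0,0.01],"twist": 0},{"fingers": 0,"linear": [0,0,0.004],"twist": 0},{"fingers": 0,"linear": [0,0,0],"twist": 0}])

```text
clock: 22.9
eef_pos: [454.3, -266.7, 62.4]
tool_rot: [-3.141, 0.001, 3.048]
force: [0.2, -0.3, -0.2]
width: 15.8
gripper_force: 58.7
```

Emit:
drive_tool(motion=[{"fingers": 0,"linear": [0,0,0.0015],"twist": 0},{"fingers": 0,"linear": [0,0,0.0015],"twist": 0},{"fingers": 0,"linear": [0,0,0],"twist": 0}])

```text
clock: 23.15
eef_pos: [454.5, -266.6, 59.6]
tool_rot: [-3.141, 0.001, 3.048]
force: [-0.6, 0.7, 0.1]
width: 16.0
gripper_force: 58.7
```

Emit:
drive_tool(motion=[{"fingers": 0,"linear": [0,0,0.001],"twist": 0},{"fingers": 0,"linear": [0,0,0],"twist": 0}])

```text
clock: 23.32
eef_pos: [454.1, -266.4, 58.1]
tool_rot: [-3.141, 0.0, 3.048]
force: [-0.1, -0.0, -0.8]
width: 15.6
gripper_force: 58.7
```

Emit:
drive_tool(motion=[{"fingers": 0,"linear": [0,0,0.0015],"twist": 0},{"fingers": 0,"linear": [0,0,0],"twist": 0}])

```text
clock: 23.48
eef_pos: [453.9, -266.2, 56.2]
tool_rot: [3.141, -0.0, 3.048]
force: [0.2, -0.4, -0.4]
width: 16.2
gripper_force: 58.7
```

Emit:
drive_tool(motion=[{"fingers": 0,"linear": [0,0,0.001],"twist": 0},{"fingers": 0,"linear": [0,0,0],"twist": 0}])

```text
clock: 23.65
eef_pos: [454.2, -266.5, 55.6]
tool_rot: [-3.141, 0.001, 3.048]
force: [-0.9, 1.0, 2.7]
width: 15.9
gripper_force: 59.1
```

Contact; I release, rise and travel to the mat.

Emit:
drive_tool(motion=[{"fingers": 0.3,"linear": [0,0,0],"twist": 0},{"fingers": 0.45,"linear": [0,0,0],"twist": 0},{"fingers": 0.5,"linear": [0,0,0],"twist": 0},{"fingers": 0.5,"linear": [0,0,0],"twist": 0},{"fingers": 0.5,"linear": [0,0,-0.015],"twist": 0}])

```text
clock: 24.07
eef_pos: [452.4, -265.3, 68.4]
tool_rot: [3.14, -0.004, 3.048]
force: [-0.2, 0.5, -1.1]
width: 42.7
gripper_force: 0.0
```

Emit:
drive_tool(motion=[{"fingers": 0.6,"linear": [0,0,-0.035],"twist": 0},{"fingers": 0.6,"linear": [0,0,-0.04],"twist": 0},{"fingers": 0.6,"linear": [0,0,-0.04],"twist": 0},{"fingers": 0.6,"linear": [0,0,-0.04],"twist": 0},{"fingers": 0.6,"linear": [0,0,-0.04],"twist": 0}])

```text
clock: 24.48
eef_pos: [453.4, -266.1, 267.2]
tool_rot: [3.142, -0.0, 3.048]
force: [0.6, -0.3, -0.5]
width: 51.4
gripper_force: 0.0
```

Emit:
drive_tool(motion=[{"fingers": 0.6,"linear": [0.0051,0.0396,-0.005],"twist": 0},{"fingers": 0.6,"linear": [0.0051,0.0396,-0.005],"twist": 0},{"fingers": 0.6,"linear": [0.0051,0.0396,0],"twist": 0},{"fingers": 0.6,"linear": [0.0051,0.0396,0],"twist": 0},{"fingers": 0.6,"linear": [0.0051,0.0396,0],"twist": 0}])

```text
clock: 24.9
eef_pos: [446.6, -65.1, 275.6]
tool_rot: [3.141, 0.001, 3.047]
force: [0.7, -0.6, -0.7]
width: 51.3
gripper_force: 0.0
```

Emit:
drive_tool(motion=[{"fingers": 0.6,"linear": [0.0051,0.0396,0],"twist": 0},{"fingers": 0.6,"linear": [0.0051,0.0396,0],"twist": 0},{"fingers": 0.6,"linear": [0.0051,0.0396,0],"twist": 0},{"fingers": 0.6,"linear": [0.0051,0.0396,0],"twist": 0},{"fingers": 0.6,"linear": [0.0051,0.0396,0],"twist": 0}])

```text
clock: 25.32
eef_pos: [439.6, 134.5, 275.4]
tool_rot: [3.141, 0.0, 3.048]
force: [0.2, -0.5, -0.8]
width: 51.4
gripper_force: 0.0
```

```bash
python3 - <<'E'
from h import *
s=st();print(s["qpos"].round(2)); t=cams.get_image("top"); cv2.imwrite("pics/t10.png",t["color"])
h=hsv(t)
m=(abs(h[...,0]-110)<14)&(h[...,1]>120)&(h[...,2]>60)
m=cv2.morphologyEx(m.astype(np.uint8),cv2.MORPH_CLOSE,np.ones((9,9)))
print("lid",rect(t,blob(m,(159,228))[0],15))
red=((h[...,0]<10)|(h[...,0]>170))&(h[...,1]>90)&(h[...,2]>80)
print("red cap",[ray(t,cv2.minAreaRect(c)[0],66).round(1) for c in blob(red,proj(t,[454,-266,66])[0],2)[:1]])
print("blk",[(cv2.boundingRect(c),rect(t,c,40)) for c in blob(h[...,2]<75,proj(t,[450,-381,60])[0],8)[:1]])
E
```

```text
25.32 [439.6 134.5 275.4] [3.141 0.    3.048] F [ 0.2 -0.5 -0.8] T [-0.   -0.06  0.08] w 51.4 0.0
[-0.44  0.3   0.11  1.97 -0.04  0.87  1.17]
lid (array([430.8, 347.3]), array([161.9, 163.4]), 85.1)
red cap [array([[ 450.8, -263.4,   66. ]])]
blk [((351, 213, 13, 11), (array([ 449.8, -375.5]), array([42.8, 35.3]), 88.7))]
```

Both bottles stand. The lid has been knocked about 15 mm in +y. I go above it with the grip yaw.

Emit:
drive_tool(motion=[{"fingers": 0.6,"linear": [0.0053,0.0416,0],"twist": 0},{"fingers": 0.6,"linear": [0.0053,0.041,0],"twist": 0},{"fingers": 0.6,"linear": [0.0053,0.041,0],"twist": 0},{"fingers": 0.6,"linear": [0.0053,0.041,0],"twist": 0},{"fingers": 0.6,"linear": [0.0053,0.041,0],"twist": 0}])

```text
clock: 25.78
eef_pos: [432.7, 341.2, 275.3]
tool_rot: [-3.141, -0.0, 3.048]
force: [0.7, 0.0, 0.1]
width: 51.0
gripper_force: 0.0
```

Emit:
drive_tool(motion=[{"fingers": 0.6,"linear": [0,0,0],"twist": 0.12},{"fingers": 0.6,"linear": [0,0,0],"twist": 0.12},{"fingers": 0.6,"linear": [0,0,0],"twist": 0.12},{"fingers": 0.6,"linear": [0,0,0],"twist": 0.12},{"fingers": 0.6,"linear": [0,0,0],"twist": 0.12}])

```text
clock: 26.2
eef_pos: [433.1, 339.3, 275.1]
tool_rot: [-3.141, -0.0, 2.442]
force: [-0.4, 0.2, -0.1]
width: 50.9
gripper_force: 0.0
```

Emit:
drive_tool(motion=[{"fingers": 0.6,"linear": [0,0,0],"twist": 0.12},{"fingers": 0.6,"linear": [0,0,0],"twist": 0.12},{"fingers": 0.6,"linear": [0,0,0],"twist": 0.12},{"fingers": 0.6,"linear": [0,0,0],"twist": 0.12},{"fingers": 0.6,"linear": [0,0,0],"twist": 0.12}])

```text
clock: 26.62
eef_pos: [433.0, 339.3, 275.1]
tool_rot: [-3.141, 0.0, 1.842]
force: [0.2, -0.6, -0.8]
width: 51.2
gripper_force: 0.0
```

Emit:
drive_tool(motion=[{"fingers": 0.6,"linear": [0,0,0],"twist": 0.12},{"fingers": 0.6,"linear": [0,0,0],"twist": 0.12},{"fingers": 0.6,"linear": [0,0,0],"twist": 0.12},{"fingers": 0.6,"linear": [0,0,0],"twist": 0.12},{"fingers": 0.6,"linear": [0,0,0],"twist": 0.12}])

```text
clock: 27.03
eef_pos: [433.0, 339.3, 275.2]
tool_rot: [-3.141, 0.0, 1.242]
force: [0.3, -0.3, 0.5]
width: 51.4
gripper_force: 0.0
```

Emit:
drive_tool(motion=[{"fingers": 0.6,"linear": [0,0,0],"twist": 0.12},{"fingers": 0.6,"linear": [0,0,0],"twist": 0.12},{"fingers": 0.6,"linear": [0,0,0],"twist": 0.12},{"fingers": 0.6,"linear": [0,0,0],"twist": 0.12},{"fingers": 0.6,"linear": [0,0,0],"twist": 0.12}])

```text
clock: 27.45
eef_pos: [433.0, 339.3, 275.2]
tool_rot: [-3.141, 0.0, 0.642]
force: [-0.9, 1.2, 0.2]
width: 50.9
gripper_force: 0.0
```

Emit:
drive_tool(motion=[{"fingers": 0.6,"linear": [0,0,0],"twist": 0.12},{"fingers": 0.6,"linear": [0,0,0],"twist": 0.12},{"fingers": 0.6,"linear": [0,0,0],"twist": 0.02},{"fingers": 0.6,"linear": [0,0,0],"twist": 0},{"fingers": 0.6,"linear": [0,0,0],"twist": 0}])

```text
clock: 27.87
eef_pos: [433.0, 339.6, 275.2]
tool_rot: [3.142, 0.0, 0.391]
force: [0.5, -0.2, -0.6]
width: 51.2
gripper_force: 0.0
```

```bash
python3 - <<'E'
from h import *
s=st();print(s["qpos"].round(2)); d=cams.get_image("wrist"); cv2.imwrite("pics/w11.png",d["color"])
h=hsv(d); pr=proj(d,[433,347,15])[0]; print(pr)
print("lid",lid(d,None,15))
m=h[...,2]<45
for c in blob(m,proj(d,[433,347,57])[0],60)[:2]: print("bar",cv2.boundingRect(c),rect(d,c,57))
to(433,347,160,0.39)
E
```

```text
27.87 [433.  339.6 275.2] [3.142 0.    0.391] F [ 0.5 -0.2 -0.6] T [ 0.03 -0.05  0.03] w 51.2 0.0
[-1.22  0.54  0.78  1.76 -0.44  1.03 -1.45]
[252.93777214 154.79154976]
lid (array([431.7, 347.1]), array([161.5, 161.4]), 84.5)
bar (10, 248, 496, 136) (array([221.4, 252.9]), array([234.3, 765.8]), 22.3)
bar (448, 0, 38, 29) (array([659.9, 200.7]), array([40.7, 13.6]), 86.9)
tool shift m [ 0.0028 -0.0069  0.1152] twist 0.0
```

View pics/w11.png

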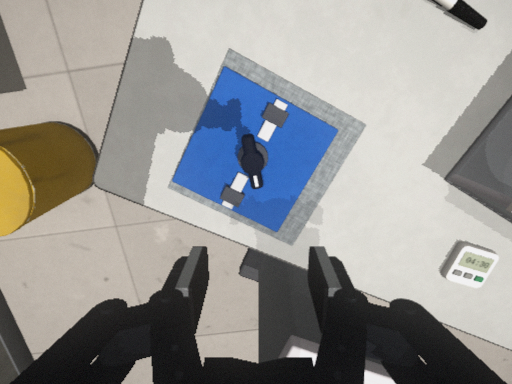

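The lid lies on the mat, centred near (255,150), the bar runs from (248,140) to (257,185), and the timer is at (470,262). Next I measure the bar's true direction numerically.

```bash
python3 - <<'E'
from h import *
d=cams.get_image("wrist"); h=hsv(d)
m=((h[...,2]<60)|((h[...,1]<60)&(h[...,2]>150))); m[:128]=0;m[195:]=0;m[:,:232]=0;m[:,275:]=0
m=((h[...,2]<60))&m
ys,xs=np.where(m); P=ray(d,np.c_[xs,ys],57)[:,:2]; print(len(P))
c=np.array([431.7,347.1]); 
for it in range(3):
    q=P-c; r=np.hypot(*q.T); f=P[(r>17)&(r<40)]
    vx,vy,x0,y0=cv2.fitLine(f.astype(np.float32),cv2.DIST_HUBER,0,.01,.01).ravel(); print(len(f),"yaw",np.arctan(vy/vx).round(3),"pt",x0.round(1),y0.round(1),"perp offset of c",((c-[x0,y0])@[-vy,vx]).round(1)); c=np.array([x0,y0])
a=np.arctan(vy/vx); u=(P-c)@[np.cos(a),np.sin(a)]; print("extent",u.min().round(1),u.max().round(1))
for y in range(132,192,4): xr=np.where(m[y])[0]; print(y,xr.min() if len(xr) else None,xr.max() if len(xr) else None)
E
```

```text
685
244 yaw 0.638 pt 442.2 352.4 perp offset of c 2.0
244 yaw 0.586 pt 432.1 347.5 perp offset of c -1.5
242 yaw 0.645 pt 441.8 352.2 perp offset of c 2.1
extent -42.2 22.8
132 None None
136 243 252
140 242 253
144 243 254
148 243 255
152 244 259
156 242 262
160 241 263
164 242 262
168 243 260
172 247 260
176 249 260
180 251 261
184 252 262
188 254 255
```

The bar lies at a yaw of about 0.59. My first grip sat low, on the hub, with slack around the bar, so I regrip higher and aligned.

Emit:
drive_tool(motion=[{"fingers": 0.6,"linear": [0.0024,-0.007,0],"twist": 0},{"fingers": 0.6,"linear": [0,0,0.03],"twist": -0.1},{"fingers": 0.6,"linear": [0,0,0.04],"twist": -0.1},{"fingers": 0.6,"linear": [0,0,0.04],"twist": 0},{"fingers": 0.6,"linear": [0,0,0.04],"twist": 0}])

```text
clock: 28.38
eef_pos: [432.8, 348.1, 124.2]
tool_rot: [-3.14, -0.002, 0.59]
force: [-0.3, 0.8, -0.9]
width: 51.3
gripper_force: 0.0
```

Emit:
drive_tool(motion=[{"fingers": 0.6,"linear": [0,0,0.04],"twist": 0},{"fingers": 0.6,"linear": [0,0,0.03],"twist": 0},{"fingers": 0.6,"linear": [0,0,0.018],"twist": 0},{"fingers": 0.6,"linear": [0,0,0],"twist": 0},{"fingers": 0.6,"linear": [0,0,0],"twist": 0}])

```text
clock: 28.8
eef_pos: [432.6, 347.0, 36.8]
tool_rot: [-3.141, 0.001, 0.588]
force: [0.2, -0.1, 0.7]
width: 51.2
gripper_force: 0.0
```

Emit:
drive_tool(motion=[{"fingers": 0.4,"linear": [0,0,0],"twist": 0},{"fingers": 0.2,"linear": [0,0,0],"twist": 0},{"fingers": 0.1,"linear": [0,0,0],"twist": 0},{"fingers": 0,"linear": [0,0,0],"twist": 0},{"fingers": 0,"linear": [0,0,0],"twist": 0}])

```text
clock: 29.22
eef_pos: [433.5, 348.0, 39.0]
tool_rot: [-3.141, -0.003, 0.588]
force: [-0.2, 0.8, 6.9]
width: 13.8
gripper_force: 59.0
```

```bash
python3 - <<'E'
from h import *
st()
d=cams.get_image("top");h=hsv(d);m=(abs(h[...,0]-110)<14)&(h[...,1]>120)&(h[...,2]>60)
m=cv2.morphologyEx(m.astype(np.uint8),cv2.MORPH_CLOSE,np.ones((9,9)))
print("lid",rect(d,blob(m,(155,228))[0],15))
E
```

```text
29.22 [433.5 348.   39. ] [-3.141e+00 -3.000e-03  5.880e-01] F [-0.2  0.8  6.9] T [ 0.01  0.16 -0.04] w 13.8 59.0
lid (array([430.7, 346.1]), array([160.2, 162.9]), 84.6)
```

Now the bar is clamped properly (13.8 mm). I lift.

Emit:
drive_tool(motion=[{"fingers": 0,"linear": [0,0,-0.01],"twist": 0},{"fingers": 0,"linear": [0,0,-0.03],"twist": 0},{"fingers": 0,"linear": [0,0,-0.04],"twist": 0},{"fingers": 0,"linear": [0,0,-0.04],"twist": 0.021},{"fingers": 0,"linear": [0,0,-0.04],"twist": 0.021}])

```text
clock: 29.68
eef_pos: [431.7, 346.3, 199.3]
tool_rot: [3.141, 0.002, 0.544]
force: [1.6, 1.5, -5.0]
width: 13.3
gripper_force: 59.7
```

Emit:
drive_tool(motion=[{"fingers": 0,"linear": [0,0,-0.03],"twist": 0},{"fingers": 0,"linear": [0,0,0],"twist": 0},{"fingers": 0,"linear": [0,0,0],"twist": 0},{"fingers": 0,"linear": [0,0,0],"twist": 0}])

```text
clock: 30.02
eef_pos: [431.0, 346.7, 226.3]
tool_rot: [-3.141, 0.003, 0.546]
force: [0.7, -0.5, -6.4]
width: 13.5
gripper_force: 59.7
```

```bash
python3 - <<'E'
from h import *
s=st(); to(592.3,-25.5,225)
E
```

```text
30.02 [431.  346.7 226.3] [-3.141e+00  3.000e-03  5.460e-01] F [ 0.7 -0.5 -6.4] T [ 0.02  0.04 -0.02] w 13.5 59.7
tool shift m [-0.0556  0.4018  0.0012]
```

Emit:
drive_tool(motion=[{"fingers": 0,"linear": [-0.0025,0.018,0],"twist": 0},{"fingers": 0,"linear": [-0.0051,0.0366,0],"twist": 0},{"fingers": 0,"linear": [-0.0051,0.0366,0],"twist": 0},{"fingers": 0,"linear": [-0.0051,0.0366,0],"twist": 0},{"fingers": 0,"linear": [-0.0051,0.0366,0],"twist": 0}])

```text
clock: 30.43
eef_pos: [497.0, 192.8, 225.0]
tool_rot: [-3.141, 0.005, 0.546]
force: [0.5, -0.2, -4.3]
width: 13.6
gripper_force: 59.7
```

Emit:
drive_tool(motion=[{"fingers": 0,"linear": [-0.0051,0.0366,0],"twist": 0},{"fingers": 0,"linear": [-0.0051,0.0366,0],"twist": 0},{"fingers": 0,"linear": [-0.0051,0.0366,0],"twist": 0},{"fingers": 0,"linear": [-0.0051,0.0366,0],"twist": 0},{"fingers": 0,"linear": [-0.0051,0.0366,0],"twist": 0}])

```text
clock: 30.85
eef_pos: [570.2, 23.5, 224.7]
tool_rot: [-3.139, 0.005, 0.546]
force: [0.8, 0.8, -4.4]
width: 13.9
gripper_force: 59.7
```

Emit:
drive_tool(motion=[{"fingers": 0,"linear": [-0.0025,0.018,0],"twist": 0},{"fingers": 0,"linear": [0,0,0],"twist": 0},{"fingers": 0,"linear": [0,0,0],"twist": 0},{"fingers": 0,"linear": [0,0,0],"twist": 0},{"fingers": 0,"linear": [0,0,0],"twist": 0}])

```text
clock: 31.27
eef_pos: [577.7, 10.2, 225.8]
tool_rot: [-3.139, 0.002, 0.548]
force: [0.6, 1.0, -4.9]
width: 13.6
gripper_force: 59.8
```

```bash
python3 - <<'E'
from h import *
s=st(); to(592.3,-25.5,175)
z=s["eef_pos"][2]-34.5+11
for n in("top","side","wrist"):
    d=cams.get_image(n); h=hsv(d); m=(abs(h[...,0]-110)<14)&(h[...,1]>120)&(h[...,2]>60)
    k=9 if n!="wrist" else 3
    m=cv2.morphologyEx(m.astype(np.uint8),cv2.MORPH_CLOSE,np.ones((k,k)))
    c=blob(m,proj(d,[592,-26,z])[0],300)[0]; print(n,rect(d,c,z)); np.save(f"pics/x_{n}.npy",d,allow_pickle=True)
E
```

```text
31.27 [577.7  10.2 225.8] [-3.139e+00  2.000e-03  5.480e-01] F [ 0.6  1.  -4.9] T [ 0.04 -0.04  0.04] w 13.6 59.8
tool shift m [-0.006   0.0382  0.0508] 
top (array([567.6, -37.1]), array([ 72.7, 164.6]), 79.0)
side (array([583.6, -32.4]), array([201.7, 286.8]), 9.9)
wrist (array([576.5,   9.6]), array([161.5, 161.7]), 82.4)
```

Emit:
drive_tool(motion=[{"fingers": 0,"linear": [-0.003,0.0193,0],"twist": 0},{"fingers": 0,"linear": [-0.003,0.0193,0.01],"twist": 0},{"fingers": 0,"linear": [0,0,0.025],"twist": 0},{"fingers": 0,"linear": [0,0,0.013],"twist": 0},{"fingers": 0,"linear": [0,0,0],"twist": 0}])

```text
clock: 31.83
eef_pos: [591.4, -26.6, 176.4]
tool_rot: [-3.138, 0.005, 0.546]
force: [-1.0, 0.8, -4.7]
width: 13.7
gripper_force: 59.9
```

Emit:
drive_tool(motion=[{"fingers": 0,"linear": [0,0,0],"twist": 0},{"fingers": 0,"linear": [0,0,0],"twist": 0},{"fingers": 0,"linear": [0,0,0],"twist": 0}])

```text
clock: 32.08
eef_pos: [594.7, -27.6, 180.6]
tool_rot: [3.14, -0.002, 0.547]
force: [0.2, 0.2, -4.8]
width: 13.7
gripper_force: 59.9
```

```bash
python3 - <<'E'
from h import *
s=st(); to(592.3,-25.5,155)
z=s["eef_pos"][2]-34.5+11
d=cams.get_image("wrist"); h=hsv(d); m=(abs(h[...,0]-110)<14)&(h[...,1]>120)&(h[...,2]>60)
m=cv2.morphologyEx(m.astype(np.uint8),cv2.MORPH_CLOSE,np.ones((3,3)))
c=blob(m,proj(d,[592,-26,z])[0],300)[0]; print(rect(d,c,z))
# rails: white deck outline around -> port not visible; deck bright rect
w=(h[...,2]>200)&(h[...,1]<40)|(m>0); w=cv2.morphologyEx(w.astype(np.uint8),cv2.MORPH_OPEN,np.ones((5,5)))
c=blob(w,proj(d,[592,-26,125])[0],3000)[0]; print("deck",rect(d,c,125))
E
```

```text
32.08 [594.7 -27.6 180.6] [ 3.14e+00 -2.00e-03  5.47e-01] F [ 0.2  0.2 -4.8] T [-0.02 -0.07 -0.01] w 13.7 59.9
tool shift m [-0.001  -0.0031  0.0256] 
(array([593.4, -27.7]), array([161.1, 160.7]), 82.3)
deck (array([613., -31.]), array([249.5, 401.8]), 27.1)
```

Emit:
drive_tool(motion=[{"fingers": 0,"linear": [-0.0005,-0.0015,0.006],"twist": 0},{"fingers": 0,"linear": [0,0,0.006],"twist": 0},{"fingers": 0,"linear": [0,0,0.004],"twist": 0},{"fingers": 0,"linear": [0,0,0],"twist": 0},{"fingers": 0,"linear": [0,0,0],"twist": 0}])

```text
clock: 32.55
eef_pos: [592.3, -26.8, 162.8]
tool_rot: [-3.141, 0.001, 0.546]
force: [0.5, 0.5, -5.0]
width: 13.8
gripper_force: 59.8
```

Emit:
drive_tool(motion=[{"fingers": 0,"linear": [0,0,0.003],"twist": 0},{"fingers": 0,"linear": [0,0,0.002],"twist": 0},{"fingers": 0,"linear": [0,0,0],"twist": 0},{"fingers": 0,"linear": [0,0,0],"twist": 0}])

```text
clock: 32.88
eef_pos: [592.5, -26.8, 158.2]
tool_rot: [-3.141, 0.0, 0.546]
force: [-0.4, 0.6, -3.9]
width: 13.4
gripper_force: 59.8
```

```bash
python3 - <<'E'
from h import *
s=st()
E
```

```text
32.88 [592.5 -26.8 158.2] [-3.141  0.     0.546] F [-0.4  0.6 -3.9] T [ 0.03 -0.02 -0.02] w 13.4 59.8
```

Emit:
drive_tool(motion=[{"fingers": 0,"linear": [0,0,0.0015],"twist": 0},{"fingers": 0,"linear": [0,0,0.0015],"twist": 0},{"fingers": 0,"linear": [0,0,0],"twist": 0}])

```text
clock: 33.13
eef_pos: [592.4, -26.7, 155.0]
tool_rot: [-3.141, 0.0, 0.546]
force: [-1.2, -0.4, -3.9]
width: 13.7
gripper_force: 59.8
```

Emit:
drive_tool(motion=[{"fingers": 0,"linear": [0,0,0.0015],"twist": 0},{"fingers": 0,"linear": [0,0,0.001],"twist": 0},{"fingers": 0,"linear": [0,0,0],"twist": 0}])

```text
clock: 33.38
eef_pos: [592.7, -26.8, 154.1]
tool_rot: [-3.141, -0.001, 0.546]
force: [-2.8, 0.4, 4.8]
width: 13.6
gripper_force: 61.2
```

```bash
python3 - <<'E'
from h import *
s=st()
E
```

```text
33.38 [592.7 -26.8 154.1] [-3.141e+00 -1.000e-03  5.460e-01] F [-2.8  0.4  4.8] T [0.21 0.62 0.06] w 13.6 61.2
```

Seated (contact at the expected height). Now I tighten with increasing yaw.

Emit:
drive_tool(motion=[{"fingers": 0,"linear": [0,0,0],"twist": -0.06},{"fingers": 0,"linear": [0,0,0],"twist": -0.12},{"fingers": 0,"linear": [0,0,0],"twist": -0.12},{"fingers": 0,"linear": [0,0,0],"twist": -0.12},{"fingers": 0,"linear": [0,0,0],"twist": -0.12}])

```text
clock: 33.8
eef_pos: [591.7, -25.8, 154.1]
tool_rot: [-3.139, -0.001, 1.091]
force: [-5.7, 1.0, 6.2]
width: 13.7
gripper_force: 61.5
```

```bash
python3 - <<'E'
from h import *
s=st()
d=cams.get_image("wrist"); h=hsv(d); m=(abs(h[...,0]-110)<14)&(h[...,1]>120)&(h[...,2]>60)
m=cv2.morphologyEx(m.astype(np.uint8),cv2.MORPH_CLOSE,np.ones((3,3)))
c=blob(m,proj(d,[592,-26,130])[0],300)[0]; print(rect(d,c,130))
E
```

```text
33.8 [591.7 -25.8 154.1] [-3.139e+00 -1.000e-03  1.091e+00] F [-5.7  1.   6.2] T [ 0.54  1.   -0.17] w 13.7 61.5
(array([590.7, -26.6]), array([161.4, 161.1]), 82.2)
```

Emit:
drive_tool(motion=[{"fingers": 0,"linear": [-0.0003,-0.0006,0],"twist": -0.12},{"fingers": 0,"linear": [0,0,0],"twist": -0.12},{"fingers": 0,"linear": [0,0,0],"twist": -0.12},{"fingers": 0,"linear": [0,0,0],"twist": -0.12},{"fingers": 0,"linear": [0,0,0],"twist": -0.12}])

```text
clock: 34.27
eef_pos: [590.5, -25.9, 154.0]
tool_rot: [-3.139, -0.002, 1.689]
force: [-6.9, 2.3, 8.3]
width: 13.5
gripper_force: 61.8
```

Emit:
drive_tool(motion=[{"fingers": 0,"linear": [0,0,0],"twist": -0.12},{"fingers": 0,"linear": [0,0,0],"twist": -0.12},{"fingers": 0,"linear": [0,0,0],"twist": -0.12},{"fingers": 0,"linear": [0,0,0],"twist": -0.12},{"fingers": 0,"linear": [0,0,0],"twist": -0.12}])

```text
clock: 34.68
eef_pos: [590.3, -26.9, 154.1]
tool_rot: [-3.14, -0.002, 2.289]
force: [-6.8, 0.2, 8.4]
width: 13.5
gripper_force: 61.8
```

Emit:
drive_tool(motion=[{"fingers": 0,"linear": [0,0,0],"twist": -0.12},{"fingers": 0,"linear": [0,0,0],"twist": -0.12},{"fingers": 0,"linear": [0,0,0],"twist": -0.12},{"fingers": 0,"linear": [0,0,0],"twist": -0.12},{"fingers": 0,"linear": [0,0,0],"twist": -0.12}])

```text
clock: 35.1
eef_pos: [589.9, -28.2, 154.1]
tool_rot: [-3.139, -0.003, 2.888]
force: [-6.9, -1.7, 8.9]
width: 13.5
gripper_force: 61.9
```

```bash
python3 - <<'E'
from h import *
s=st();print(s["qpos"].round(2))
E
```

```text
35.1 [589.9 -28.2 154.1] [-3.139e+00 -3.000e-03  2.888e+00] F [-6.9 -1.7  8.9] T [-0.2   1.49 -0.1 ] w 13.5 61.9
[ 0.05  0.64 -0.08  1.76  0.07  0.75  1.25]
```

Now feel for the stop near yaw 3.0.

Emit:
drive_tool(motion=[{"fingers": 0,"linear": [0,0,0],"twist": -0.05},{"fingers": 0,"linear": [0,0,0],"twist": -0.05},{"fingers": 0,"linear": [0,0,0],"twist": 0}])

```text
clock: 35.35
eef_pos: [590.0, -28.5, 154.1]
tool_rot: [-3.14, -0.003, 2.984]
force: [-7.6, -1.5, 9.9]
width: 13.7
gripper_force: 62.0
```

```bash
python3 - <<'E'
from h import *
st()
E
```

```text
35.35 [590.  -28.5 154.1] [-3.140e+00 -3.000e-03  2.984e+00] F [-7.6 -1.5  9.9] T [-0.16  1.65  0.13] w 13.7 62.0
```

Emit:
drive_tool(motion=[{"fingers": 0,"linear": [0,0,0],"twist": -0.03},{"fingers": 0,"linear": [0,0,0],"twist": -0.02},{"fingers": 0,"linear": [0,0,0],"twist": 0}])

```text
clock: 35.6
eef_pos: [590.8, -28.4, 154.1]
tool_rot: [-3.14, -0.002, 3.033]
force: [-5.0, -1.4, 8.6]
width: 13.5
gripper_force: 61.8
```

```bash
python3 - <<'E'
from h import *
st()
E
```

```text
35.6 [590.8 -28.4 154.1] [-3.140e+00 -2.000e-03  3.033e+00] F [-5.  -1.4  8.6] T [-0.17  1.22 -0.11] w 13.5 61.8
```

Emit:
drive_tool(motion=[{"fingers": 0,"linear": [0,0,0],"twist": -0.03},{"fingers": 0,"linear": [0,0,0],"twist": -0.03},{"fingers": 0,"linear": [0,0,0],"twist": 0}])

```text
clock: 35.85
eef_pos: [591.6, -27.4, 154.1]
tool_rot: [3.141, -0.0, 3.09]
force: [-3.6, 1.1, 7.3]
width: 13.7
gripper_force: 64.7
```

```bash
python3 - <<'E'
from h import *
st()
E
```

```text
35.85 [591.6 -27.4 154.1] [ 3.141 -0.     3.09 ] F [-3.6  1.1  7.3] T [ 0.27  0.92 -1.18] w 13.7 64.7
```

Emit:
drive_tool(motion=[{"fingers": 0,"linear": [0,0,0],"twist": -0.03},{"fingers": 0,"linear": [0,0,0],"twist": -0.03},{"fingers": 0,"linear": [0,0,0],"twist": 0}])

```text
clock: 36.1
eef_pos: [591.7, -27.5, 154.1]
tool_rot: [3.14, -0.0, -3.138]
force: [-3.7, 1.3, 7.6]
width: 13.3
gripper_force: 84.1
```

```bash
python3 - <<'E'
from h import *
st()
E
```

```text
36.1 [591.7 -27.5 154.1] [ 3.14  -0.    -3.138] F [-3.7  1.3  7.6] T [ 0.33  0.91 -2.18] w 13.3 84.1
```

The stop is firmly felt (2.2 N m). I relax the wrist a little, release and rise.

Emit:
drive_tool(motion=[{"fingers": 0,"linear": [0,0,0],"twist": 0.05},{"fingers": 0.3,"linear": [0,0,0],"twist": 0},{"fingers": 0.6,"linear": [0,0,0],"twist": 0},{"fingers": 0.6,"linear": [0,0,0],"twist": 0},{"fingers": 0.6,"linear": [0,0,-0.01],"twist": 0}])

```text
clock: 36.52
eef_pos: [590.8, -26.9, 161.5]
tool_rot: [-3.141, -0.003, 3.107]
force: [-0.5, -0.7, -0.9]
width: 51.2
gripper_force: 0.0
```

Emit:
drive_tool(motion=[{"fingers": 0.6,"linear": [0,0,-0.03],"twist": 0},{"fingers": 0.6,"linear": [0,0,-0.04],"twist": 0},{"fingers": 0.6,"linear": [0,0,-0.04],"twist": 0},{"fingers": 0.6,"linear": [0,0,-0.04],"twist": 0},{"fingers": 0.6,"linear": [0,0,-0.02],"twist": 0}])

```text
clock: 36.93
eef_pos: [593.9, -26.6, 339.0]
tool_rot: [3.141, 0.009, 3.106]
force: [0.1, 0.2, 0.2]
width: 51.3
gripper_force: 0.0
```

Emit:
drive_tool(motion=[{"fingers": 0.6,"linear": [0,0,0],"twist": 0},{"fingers": 0.6,"linear": [0,0,0],"twist": 0},{"fingers": 0.6,"linear": [0,0,0],"twist": 0},{"fingers": 0.6,"linear": [0,0,0],"twist": 0},{"fingers": 0.6,"linear": [0,0,0],"twist": 0}])

```text
clock: 37.35
eef_pos: [591.1, -26.8, 331.2]
tool_rot: [-3.142, -0.003, 3.106]
force: [0.6, -0.4, 0.2]
width: 50.7
gripper_force: 0.0
```

```bash
python3 - <<'E'
from h import *
s=st(); d=cams.get_image("wrist"); h=hsv(d)
print("lid",lid(d,proj(d,[592,-26,130])[0],130))
u=proj(d,[592,-26,165])[0].astype(int); m=(h[...,2]<60); m[:u[1]-40]=0;m[u[1]+45:]=0;m[:,:u[0]-35]=0;m[:,u[0]+35:]=0
for y in range(u[1]-40,u[1]+45,6):
    x=np.where(m[y])[0]; print(y,(x.min(),x.max()) if len(x) else None,end="; ")
print("\nexp bar ends if tight",proj(d,[[592+33*np.cos(-.136)*k,-26.5+33*np.sin(-.136)*k,172] for k in(1,-1)]).round())
# bolts ends: bright low-sat pixels along lid x axis
for k in np.arange(50,100,4): 
    print(k,[tuple(h[tuple(proj(d,[591.5+g*k*np.cos(-.136),-26.5+g*k*np.sin(-.136),136])[0].round().astype(int)[::-1])][1:]) for g in(1,-1)],end=" ")
t=cams.get_image("side"); h=hsv(t); red=((h[...,0]<10)|(h[...,0]>170))&(h[...,1]>120)&(h[...,2]>80)
print("\nred side",[(cv2.boundingRect(c)) for c in blob(red,proj(t,[454,-266,60])[0],3)[:1]],proj(t,[[454,-266,66],[454,-266,50]]).round())
c=blob(h[...,2]<75,proj(t,[450,-381,60])[0],15)[0]; print("blk side",cv2.boundingRect(c),proj(t,[[450,-381,84],[450,-381,2]]).round())
E
```

```text
37.35 [591.1 -26.8 331.2] [-3.142e+00 -3.000e-03  3.106e+00] F [ 0.6 -0.4  0.2] T [-0.04  0.02 -0.01] w 50.7 0.0
lid (array([593.5, -27.1]), array([160.8, 160.8]), 84.9)
136 None; 142 None; 148 (np.int64(253), np.int64(264)); 154 (np.int64(252), np.int64(265)); 160 (np.int64(252), np.int64(266)); 166 (np.int64(249), np.int64(267)); 172 (np.int64(246), np.int64(270)); 178 (np.int64(245), np.int64(270)); 184 (np.int64(246), np.int64(269)); 190 (np.int64(250), np.int64(264)); 196 (np.int64(250), np.int64(262)); 202 (np.int64(250), np.int64(262)); 208 (np.int64(251), np.int64(261)); 214 (np.int64(263), np.int64(266)); 220 None; 
exp bar ends if tight [[255. 209.]
 [261. 146.]]
50 [(np.int64(1), np.int64(226)), (np.int64(23), np.int64(87))] 54 [(np.int64(8), np.int64(134)), (np.int64(24), np.int64(85))] 58 [(np.int64(25), np.int64(93)), (np.int64(24), np.int64(85))] 62 [(np.int64(27), np.int64(93)), (np.int64(18), np.int64(87))] 66 [(np.int64(24), np.int64(94)), (np.int64(20), np.int64(89))] 70 [(np.int64(16), np.int64(95)), (np.int64(2), np.int64(234))] 74 [(np.int64(5), np.int64(204)), (np.int64(1), np.int64(234))] 78 [(np.int64(2), np.int64(224)), (np.int64(1), np.int64(234))] 82 [(np.int64(1), np.int64(225)), (np.int64(2), np.int64(234))] 86 [(np.int64(4), np.int64(201)), (np.int64(3), np.int64(185))] 90 [(np.int64(3), np.int64(197)), (np.int64(2), np.int64(236))] 94 [(np.int64(1), np.int64(228)), (np.int64(6), np.int64(219))] 98 [(np.int64(2), np.int64(228)), (np.int64(2), np.int64(241))] 
red side [(276, 162, 5, 6)] [[278. 162.]
 [278. 167.]]
blk side (270, 142, 11, 13) [[276. 142.]
 [275. 162.]]
```

```bash
python3 -c "
from cell import ctrl
print(ctrl.finish_job())"
```

```text
the job is handed in; nothing more can be done
None
```

The job is handed in: the two bottles that were there stand upright in the kidney dish, and the lid (reverse thread) is back on the port, tightened to a 2.2 N m stop with its bolts out. Tightening turned the lid about 3° on the deck. My first grip had slack, so the knob was about 0.15 rad short of fully back when I re-measured it on the mat. I did not re-measure the timer, swab cup or marker at the end.

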